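# Stow the pole sections on the case's drop-front

### The arm

A 6-joint arm with a two-finger parallel gripper is mounted at the origin on a cart in front of the work surface, level with it; the furniture and walls round the work are solid. World frame = base frame: x ahead of the robot, y to its left, z up, the work surface at z = 0. Lengths are in m, angles in rad, forces in N, time in s.
With the tool pointing down it reaches from about 0.35 to 0.975 m from the base axis. Payload 4.9 kg.
Tool frame: the origin (TCP) lies at the very end of the fingers, on their centre line; the grasp point (between the pads) lies 19 mm behind it (manip.grip_depth is the distance from the TCP to the grasp point, in m); z points along the fingers, x is the direction in which the jaws open and shut, and the axes are right-handed (so a half turn about z gives the same grasp; the last joint's range is limited). The gripper opens to 85 mm and grips with 20 to 120 N. Pads are 22 mm wide; open, the fingers measure 114 mm over their backs; the gripper's body (76 mm by 85 mm) begins 54 mm behind the grasp point. The pads swing forward as they close: fully open they stand 13 mm farther back than shut.
Start: joints at [-1.385, 0.053, 1.613, -0, 1.476, -0.119], TCP at [0.188, -0.596, 0.231] pointing down, gripper open.
Joint ranges: [-3.01, 3.01], [-1.01, 2.22], [0.06, 2.58], [-1.02, 4.17], [0.09, 2.62], [-3.14, 3.14]. Speed limits (rad/s): [2.57, 2.57, 3.14, 3.14, 3.14, 3.14].

### API

Orientations are given as a unit quaternion [w, x, y, z].
In Python, from plant import manip gives the robot as it stands. The module is installed in compiled form; this text tells all that it offers.
- The arm moves only by the shell command python3 -m crank 'ROWS' [OPENING]. ROWS is JSON, a list of rows, each a list of 4 numbers: the shift along the tool's x, y, z in cm, then the turn about the tool's z in units of 6 degrees (1.0 is 6 degrees). A call has 1 to 10 rows; each row shifts and turns the commanded pose from where the row before left it, along the tool's axes as they then stand; what a row does not reach is not made up. A row lasts 1/12 s, in which the tool goes at most 41.7 mm and 7.16 degrees, less where a joint would pass 70% of its speed; a pose out of reach is approached as far as the arm can. A call with a gripper value outside its range is refused whole. OPENING is the opening, from 0 (shut) to 1 (fully open), set as the call begins (- or left out, the last holds). The fingers move at their own pace and stop on an object; the grip force is fixed at half the most. Time passes only in rows, so rows that do not move let the fingers close. It gives the time, the measured TCP pose, the force and the opening at its end, in the units of the state.
- manip.state(): the state, without advancing time (a new reading comes with each control period).
- manip.grab_frame(name): name is "scene" or "top"; returns a dict with "img" (384x512x3 uint8, red, green, blue), "intrinsics" (3x3 intrinsics, pixels), "D" ([k1, k2, p1, p2, k3] as OpenCV has them; the pictures are not rectified), "position" and "orientation" of the camera in the world. Camera axes: x right, y up, looking along -z (the intrinsics and any distortion apply to the point x, -y, -z); pixel columns grow to the right and rows downward; lengths in m; the calibration is good to about 2 mm. A picture is of the moment at which its call begins. There is no depth.
- manip.job_done(): hands the job in, once; it reports no verdict.
The state is a dict: "time": time; "joint_pos": joint angles; "joint_vel": joint speeds; "joint_efforts": joint torques, N m; "tool_pos": TCP position; "tool_rot": TCP orientation; "contact_force": force on the tool from outside, world axes, zero at the start; "ft_torque": the same for the moment, N m; "gripper_width": opening from 0.0 (shut) to 1.0 (fully open).
Only numpy, scipy, OpenCV 4.12 (cv2) and the standard library are available. Lean on these libraries where they do the work, as an engineer would, in place of code of your own. Each camera call takes 0.05 s, during which the arm holds its last target.

### The job

Pull the flap of the plywood case down until it lies level on its stop, and slide every square pole section that stands on the table, open foot first, onto a stub of its own on the flap until it is fully home and the brass spring button has popped out through its hole. Then push the flap back up until the case is shut, with the sections still locked on their stubs inside, and leave the other things on the table where they are.

Things in the scene. Friction and masses are not known exactly. Their poses are not given: they have to be found in the camera images.
- case: Plywood case on the table, closed roof, front towards the robot: 256 mm wide, 142 mm deep, roof top at z = 224 mm. Its front is closed by a flap hinged at the bottom; the stubs are on the flap's inner face, so out of reach while it is shut. Origin: under the middle of its front. x: level, from the front into the case (away from the robot); y: along the front, to the robot's left; z up.
- flap (a joint): Angle of the flap about its hinge line (along the front of the case, 50 mm above the table), rad: 0 upright and shut, 1.571 let down level on its stop. Flap 256 mm wide, 172 mm tall, 12 mm thick, 0.5 kg. Stiff damped hinge (0.12 N m friction): it stays where it is left near upright; leaning well out it sinks slowly to the stop.
- flap_bar (a point): Middle of the flap's pull bar: round steel, 12 mm thick, along the hinge direction, 100 mm free between two posts, 40 mm beyond the flap's top edge, 212 mm from the hinge line and 6 mm to the outer side. Flap shut: z = 262 mm, 38 mm above the roof, over its front edge. Flap down: z = 44 mm, nearest the robot. Axes: z from hinge to bar, x through the flap to its inner face.
- stub1: The left one (seen by the robot) of three alike stubs in a row on the flap's inner face, 85 mm from the hinge, 75 mm apart; straight up when the flap is down. Black 19.5 mm square peg on a collar 8 mm thick, 34 mm wide; tip 56 mm from the face, last 10 mm tapered to 10 mm. Origin: on its axis at the face; z to its tip; x from the bar to the hinge. Its button is on the -x side.
- stub2: The middle one (seen by the robot) of three alike stubs in a row on the flap's inner face, 85 mm from the hinge, 75 mm apart; straight up when the flap is down. Black 19.5 mm square peg on a collar 8 mm thick, 34 mm wide; tip 56 mm from the face, last 10 mm tapered to 10 mm. Origin: on its axis at the face; z to its tip; x from the bar to the hinge. Its button is on the -x side.
- stub3: The right one (seen by the robot) of three alike stubs in a row on the flap's inner face, 85 mm from the hinge, 75 mm apart; straight up when the flap is down. Black 19.5 mm square peg on a collar 8 mm thick, 34 mm wide; tip 56 mm from the face, last 10 mm tapered to 10 mm. Origin: on its axis at the face; z to its tip; x from the bar to the hinge. Its button is on the -x side.
- stub1_lock (a point): Lock point of the left stub: where the middle of a tube's hole must come. 12.5 mm from the stub's axis on its -x (button) side, 28 mm from the flap's face. Same axes as the stub; a tube put on rightly has these axes too, its foot on the collar.
- stub2_lock (a point): Lock point of the middle stub: where the middle of a tube's hole must come. 12.5 mm from the stub's axis on its -x (button) side, 28 mm from the flap's face. Same axes as the stub; a tube put on rightly has these axes too, its foot on the collar.
- stub3_lock (a point): Lock point of the right stub: where the middle of a tube's hole must come. 12.5 mm from the stub's axis on its -x (button) side, 28 mm from the flap's face. Same axes as the stub; a tube put on rightly has these axes too, its foot on the collar.
- button1 (a joint): How far the left stub's brass spring button is pressed in, m: 0 fully out, 0.006 fully in. Its sloping top is pushed in by the foot of a tube sliding on (spring 2 to 5 N; about 5 to 12 N of push); it springs out through the hole, 1.5 mm proud, as the foot reaches the collar. Its flat underside then keeps the tube on.
- button2 (a joint): How far the middle stub's brass spring button is pressed in, m: 0 fully out, 0.006 fully in. Its sloping top is pushed in by the foot of a tube sliding on (spring 2 to 5 N; about 5 to 12 N of push); it springs out through the hole, 1.5 mm proud, as the foot reaches the collar. Its flat underside then keeps the tube on.
- button3 (a joint): How far the right stub's brass spring button is pressed in, m: 0 fully out, 0.006 fully in. Its sloping top is pushed in by the foot of a tube sliding on (spring 2 to 5 N; about 5 to 12 N of push); it springs out through the hole, 1.5 mm proud, as the foot reaches the collar. Its flat underside then keeps the tube on.
- tube1: Square aluminium pole section, 28 mm outside, 22 mm inside, 100 mm long, 70 g, upright on the table, heavy open foot down (a dark steel ferrule), black cap on top. Origin: centre of the foot; z to the cap. One hole, 10 mm wide and 11 mm high, 20 mm above the foot, in its -x face only. All alike; two or three are present (None: absent, or held just now).
- tube2: Square aluminium pole section, 28 mm outside, 22 mm inside, 100 mm long, 70 g, upright on the table, heavy open foot down (a dark steel ferrule), black cap on top. Origin: centre of the foot; z to the cap. One hole, 10 mm wide and 11 mm high, 20 mm above the foot, in its -x face only. All alike; two or three are present (None: absent, or held just now).
- tube3: Square aluminium pole section, 28 mm outside, 22 mm inside, 100 mm long, 70 g, upright on the table, heavy open foot down (a dark steel ferrule), black cap on top. Origin: centre of the foot; z to the cap. One hole, 10 mm wide and 11 mm high, 20 mm above the foot, in its -x face only. All alike; two or three are present (None: absent, or held just now).
- tube1_hole (a point): Middle of the hole of tube 1: 12.5 mm from the tube's axis on its -x side, 20 mm above the foot; axes of the tube.
- tube2_hole (a point): Middle of the hole of tube 2: 12.5 mm from the tube's axis on its -x side, 20 mm above the foot; axes of the tube.
- tube3_hole (a point): Middle of the hole of tube 3: 12.5 mm from the tube's axis on its -x side, 20 mm above the foot; axes of the tube.
- fence: Fixed guard strip on the table: two plywood battens, 12 mm thick, 42 mm high, along the table's edges to the right of the tubes, so that they cannot slide off. Origin: the world's.
- sanding_block: Bystander: brown sanding block lying flat, 61x100x31 mm. Origin under its centre.
- mask_filter_1: Bystander: round white mask filter lying flat, 76 mm wide, 35 mm high. Origin under its centre.

How it is judged:
By the outcome, as a careful person would: the job done as asked, in the order asked, and still so for the second after the job is handed in, with the robot touching nothing.
Of tube1, tube2, tube3 only 2 to 3 are there at a start; the rules pass over those that are not, and their reading is None.
At some moment in a run one of tube1, tube2, tube3 may be knocked a few centimetres aside while the robot is not near it.
It also fails if it takes over 210 s, if anything falls off the work surface, if the arm or the gripper's body presses on something with over 40 N, if the wrist force passes 120 N, or if a joint passes its speed limit or range.

## Working session

There is one attempt and no reset: what is moved stays moved. The work goes in short steps, Python scripts to look and compute and a shell command to move; the robot and the scene stay as the last step left them, time stands still between calls to the robot, and variables do not carry over. Pictures are saved under pics/ and viewed, and the job is handed in when it is done.

```bash
mkdir -p pics; ls
cat > h.py <<'E'
import numpy as np, cv2
from scipy.spatial.transform import Rotation as R
from plant import manip
def rot(q): return R.from_quat([q[1],q[2],q[3],q[0]])
def grab(n,save=None):
    f=manip.grab_frame(n)
    if save: cv2.imwrite('pics/'+save+'.png',cv2.cvtColor(np.asarray(f['img']),cv2.COLOR_RGB2BGR))
    return f
def cam(f):
    M=rot(f['orientation']).as_matrix()@np.diag([1,-1,-1.]) # cv cam->world
    return M,np.array(f['position'],float),np.array(f['intrinsics'],float),np.array(f['D'],float)
def proj(f,P):
    M,p,K,D=cam(f); P=np.atleast_2d(np.asarray(P,float))
    r=cv2.Rodrigues(M.T)[0]
    return cv2.projectPoints(P,r,-M.T@p,K,D)[0].reshape(-1,2)
def ray(f,uv):
    M,p,K,D=cam(f); uv=np.atleast_2d(np.asarray(uv,float))
    n=cv2.undistortPoints(uv.reshape(-1,1,2),K,D).reshape(-1,2)
    d=np.c_[n,np.ones(len(n))]@M.T
    return p,d/np.linalg.norm(d,axis=1)[:,None]
def onz(f,uv,z):
    p,d=ray(f,uv); return p+d*((z-p[2])/d[:,2])[:,None]
def tri(f1,uv1,f2,uv2):
    p,d=ray(f1,uv1);q,e=ray(f2,uv2);d=d[0];e=e[0]
    A=np.c_[d,-e];t=np.linalg.lstsq(A,q-p,rcond=None)[0]
    a=p+d*t[0];b=q+e*t[1];return (a+b)/2,np.linalg.norm(a-b)
def st():
    s=manip.state()
    print('t',round(s['time'],2),'pos',np.round(s['tool_pos'],4),'q',np.round(s['tool_rot'],4),'F',np.round(s['contact_force'],1),'w',round(s['gripper_width'],3),'j',np.round(s['joint_pos'],3))
    return s
E
python3 - <<'E'
from h import *
for n in('scene','top'):
    f=grab(n,n+'0'); print(n,np.round(f['position'],3),np.round(f['orientation'],4),np.round(f['intrinsics'],1).tolist(),f['D'])
s=st();print(np.round(rot(s['tool_rot']).as_matrix(),3))
E
```

```text
pics
scene [-0.206  0.81   0.705] [-0.376  -0.2161  0.4656  0.7715] [[419.0, 0.0, 257.1], [0.0, 419.0, 191.0], [0.0, 0.0, 1.0]] [-0.15252569  0.          0.          0.          0.        ]
top [0.4   0.19  1.204] [-0.7022 -0.059   0.0665  0.7064] [[385.3, 0.0, 260.0], [0.0, 385.3, 186.2], [0.0, 0.0, 1.0]] [-0.02494176  0.          0.          0.          0.        ]
t 0.1 pos [ 0.1875 -0.5956  0.2302] q [-7.000e-04  8.063e-01 -5.916e-01 -7.000e-04] F [ 0.4 -0.2  0.1] w 0.999 j [-1.385  0.053  1.614  0.     1.476 -0.119]
[[ 0.3   -0.954 -0.   ]
 [-0.954 -0.3    0.002]
 [-0.002 -0.    -1.   ]]
```

```bash
python3 -m crank --help 2>&1 | head -20
```

```text
invalid input: not JSON, or not a number
```

View pics/scene0.png

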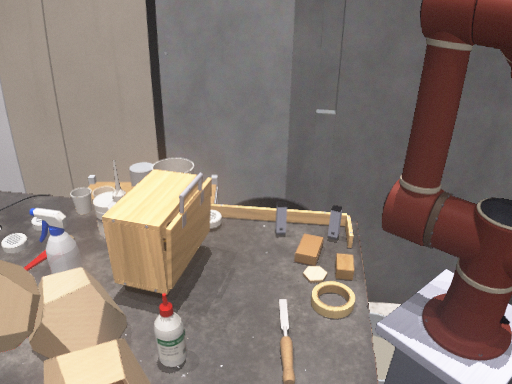

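View pics/top0.png

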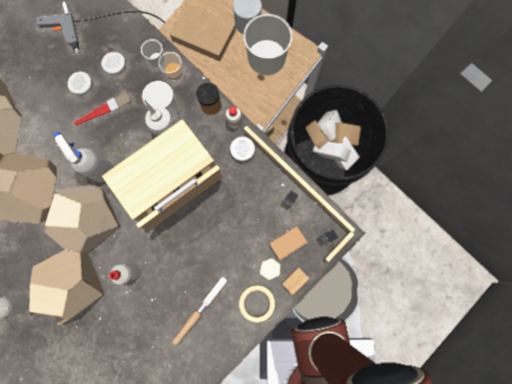

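Run:
```python
from h import *
f=grab('top');g=grab('scene')
for n,i,b in(('a',f['img'],(95,115,225,235)),('b',f['img'],(260,180,360,260)),('c',g['img'],(90,160,230,300)),('d',g['img'],(260,195,360,280))):
    c=cv2.cvtColor(np.asarray(i),cv2.COLOR_RGB2BGR)[b[1]:b[3],b[0]:b[2]]
    c=cv2.resize(c,(400,int(400*c.shape[0]/c.shape[1])),interpolation=cv2.INTER_CUBIC);c=cv2.resize(c,(400,300)) if n in'x' else c
    cv2.imwrite(f'pics/c{n}.png',c)
im=[cv2.imread(f'pics/c{n}.png') for n in'abcd']
H=max(i.shape[0] for i in im[:2])
def row(a,b):
    H=max(a.shape[0],b.shape[0]);o=np.zeros((H,800,3),np.uint8);o[:a.shape[0],:400]=a;o[:b.shape[0],400:]=b;return o
cv2.imwrite('pics/r1.png',row(im[0],im[1]));cv2.imwrite('pics/r2.png',row(im[2],im[3]))
print(onz(f,[(289,200),(328,238)],0.1))
# case roof corners, top image guess
print(onz(f,[(183,123),(219,171),(140,224),(103,178)],0.224))
```

```text
[[ 0.55698081  0.09397763  0.1       ]
 [ 0.44698955 -0.01519486  0.1       ]]
[[0.74766453 0.38288287 0.224     ]
 [0.61643512 0.28543888 0.224     ]
 [0.47977136 0.48434786 0.224     ]
 [0.59937202 0.58625656 0.224     ]]
```

View pics/r1.png

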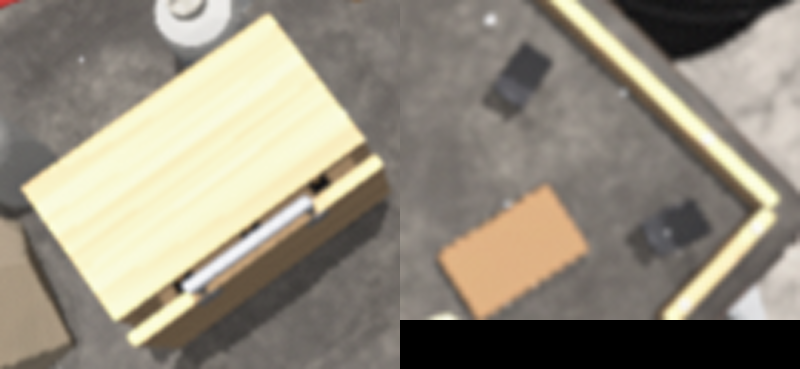

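View pics/r2.png

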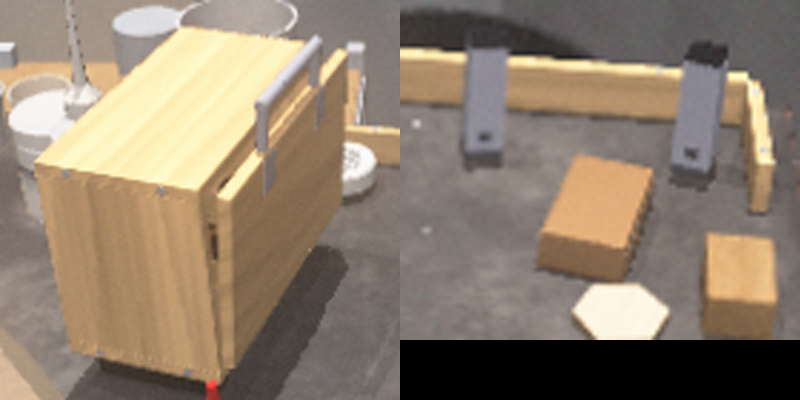

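Run:
```python
from h import *
f=grab('top');g=grab('scene')
c=lambda L:[(95+.325*x,115+.325*y) for x,y in L]
P=onz(f,c([(270,13),(366,139),(118,322),(22,188)]),.224)
print(P.round(4))
for a,b in((0,1),(1,2),(2,3),(3,0)):
    d=P[b]-P[a];print(np.linalg.norm(d).round(4),np.degrees(np.arctan2(d[1],d[0])).round(1))
# scene view crop c scale .35 offset 90,160
c2=lambda L:[(90+.35*x,160+.35*y) for x,y in L]
print(onz(g,c2([(36,163),(180,28),(198,190)]),.224).round(4))
# bar ends
q1=c([(185,287)])[0];q2=c([(308,203)])[0]
print(onz(f,[q1,q2],.268).round(4))
b1=c2([(264,103)])[0];b2=c2([(317,42)])[0]
print(tri(f,q1,g,b1),tri(f,q2,g,b2))
# flap top outer edge
print(onz(f,c([(383,160),(135,343)]),.222))
```

```text
[[0.7582 0.3839 0.224 ]
 [0.6455 0.299  0.224 ]
 [0.4909 0.5018 0.224 ]
 [0.6044 0.5888 0.224 ]]
0.1411 -143.0
0.255 127.3
0.143 37.5
0.2562 -53.1
[[0.598  0.5912 0.224 ]
 [0.7506 0.3931 0.224 ]
 [0.4892 0.507  0.224 ]]
[[0.5144 0.436  0.268 ]
 [0.5818 0.3399 0.268 ]]
(array([0.51398708, 0.43589672, 0.26295712]), np.float64(0.0033050083436763737)) (array([0.58406765, 0.34207194, 0.2591868 ]), np.float64(0.0018493875428123867))
[[0.62755935 0.28452476 0.222     ]
 [0.47366387 0.48751842 0.222     ]]
```

```bash
cat >> h.py <<'E'
def crops(name,L,S=8,w=40):
    o=[]
    for f,u,v in L:
        u0=int(u)-w//2;v0=int(v)-w//2
        c=cv2.cvtColor(np.asarray(f['img']),cv2.COLOR_RGB2BGR)[v0:v0+w,u0:u0+w]
        c=cv2.resize(c,None,fx=S,fy=S,interpolation=cv2.INTER_CUBIC)
        for k in range(0,w,5):
            cv2.putText(c,str(u0+k),(k*S,10),0,.33,(0,255,255),1);cv2.putText(c,str(v0+k),(0,k*S+10),0,.33,(0,255,0),1)
            cv2.line(c,(k*S,12),(k*S,16),(0,255,255),1);cv2.line(c,(20,k*S),(24,k*S),(0,255,0),1)
        o.append(c)
    cv2.imwrite('pics/'+name+'.png',np.hstack(o))
E
python3 - <<'E'
from h import *
f=grab('top');g=grab('scene')
crops('t1',[(f,289,200),(f,328,238)],10,36)
crops('t2',[(g,281,222),(g,334,222)],9,44)
E
```

```text
(no output)
```

View pics/t1.png

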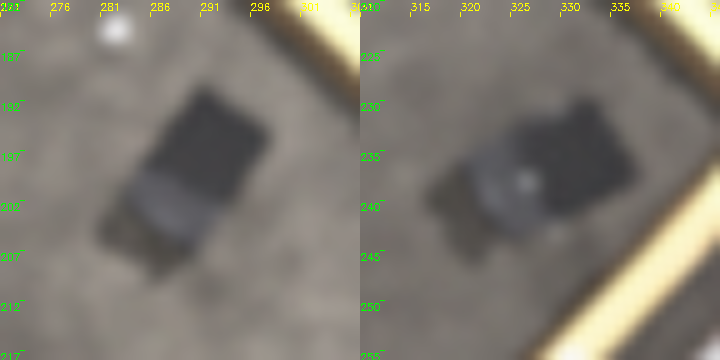

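View pics/t2.png

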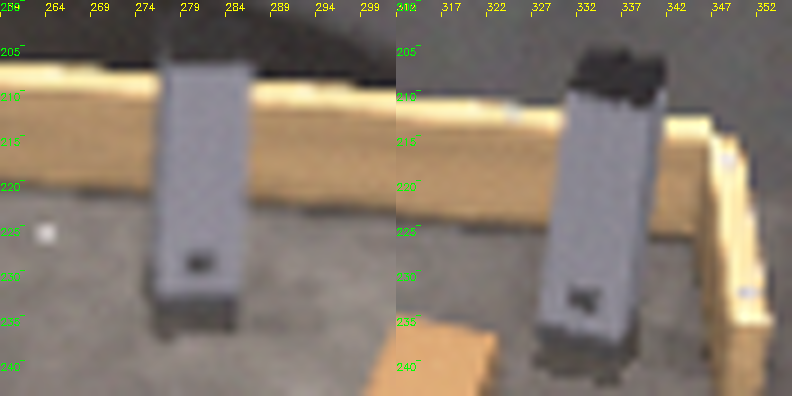

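Run:
```python
from h import *
f=grab('top');g=grab('scene')
for C in([(291.5,190.8),(298,195.5),(292.5,202.8),(285.5,198.5)],[(332.5,229.8),(337.8,237),(328.5,241.2),(325,232.5)]):
    P=onz(f,C,.1);print(P.mean(0).round(4))
    for i in range(4):
        d=P[(i+1)%4]-P[i];print(np.linalg.norm(d).round(4),np.degrees(np.arctan2(d[1],d[0])).round(1))
# foot bottom corners and hole in scene view (crop origin: u-22, S=9)
A0=(259,200);B0=(312,200);c=lambda o,x,y:(o[0]+x/9,o[1]+y/9)
A=[c(A0,152,325),c(A0,235,330)];B=[c(B0,535-396,363),c(B0,628-396,372)]
for X in(A,B):
    P=onz(g,X,0);d=P[1]-P[0];print(P.round(4).tolist(),np.linalg.norm(d).round(4),np.degrees(np.arctan2(d[1],d[0])).round(1))
# ferrule upper edge? top edges
Bt=[c(B0,572-396,90),c(B0,662-396,102)];At=[c(A0,163,62),c(A0,252,65)]
for X in(At,Bt):
    P=onz(g,X,0.095);d=P[1]-P[0];print(P.round(4).tolist(),np.linalg.norm(d).round(4),np.degrees(np.arctan2(d[1],d[0])).round(1))
```

```text
[0.566  0.0854 0.1   ]
0.0232 -126.8
0.0269 142.3
0.0237 57.7
0.0288 -38.4
[ 0.4551 -0.0239  0.1   ]
0.0251 -145.0
0.0295 113.3
0.0263 20.3
0.0231 -70.9
[[0.5579, 0.1133, 0.0], [0.539, 0.0934, 0.0]] 0.0274 -133.5
[[0.4483, 0.0069, -0.0], [0.4258, -0.0137, 0.0]] 0.0304 -137.6
[[0.5654, 0.107, 0.095], [0.5467, 0.0854, 0.095]] 0.0285 -130.9
[[0.4574, -0.0064, 0.095], [0.4347, -0.0239, 0.095]] 0.0287 -142.3
```

```bash
cat >> h.py <<'E'
def plan(target,phi=None,s=None):
    s=s or st()
    M=rot(s['tool_rot']).as_matrix()
    d=M.T@(np.array(target)-np.array(s['tool_pos']))*100
    ph=np.degrees(np.arctan2(M[1,0],M[0,0]))
    o='tool shift cm '+str(d.round(2))+' phi %.2f'%ph
    if phi is not None:
        t=(phi-ph+180)%360-180; o+=' turn units %.2f'%(-t/6)
    print(o,'tilt',M[:,2].round(4))
E
python3 - <<'E'
from h import *
plan([.5,-.25,.36],37)
E
python3 -m crank '[[0,0,-3,-1],[0,0,-3,-1],[0,0,-3,-1],[0,0,-3,-1]]'
python3 - <<'E'
from h import *
plan([.5,-.25,.36],37)
E
```

```text
t 0.5 pos [ 0.1876 -0.5961  0.2313] q [-0.      0.8063 -0.5916 -0.    ] F [-0.2  0.2 -0.3] w 1.003 j [-1.385  0.053  1.613 -0.     1.476 -0.119]
tool shift cm [-23.64 -40.19 -12.87] phi -72.53 turn units -18.26 tilt [-0.e+00  1.e-04 -1.e+00]
time: 0.83
tool_pos: [0.1875, -0.5959, 0.3526]
tool_rot: [-0.0, 0.913, -0.409, -0.0]
contact_force: [0.5, -0.6, -0.4]
gripper_width: 0.997
t 0.83 pos [ 0.1875 -0.5959  0.3526] q [-1.000e-04  9.127e-01 -4.086e-01 -1.000e-04] F [ 0.5 -0.6 -0.4] w 0.997 j [-1.385  0.009  1.458  0.     1.674 -0.543]
tool shift cm [ -4.99 -46.35  -0.74] phi -48.24 turn units -14.21 tilt [-0.e+00  3.e-04 -1.e+00]
```

```bash
python3 -m crank '[[-0.3,-3.5,0,0],[-0.4,-3.5,0,0],[-0.4,-3.5,0,0],[-0.4,-3.5,0,0],[-0.4,-3.5,0,0],[-0.4,-3.5,0,0],[-0.4,-3.5,0,0],[-0.4,-3.5,0,0],[-0.4,-3.5,0,0],[-0.4,-3.5,0,0]]'
python3 -m crank '[[-0.4,-3.5,0,0],[-0.4,-3.5,0,0],[-0.4,-3.5,0,0],[0,0,0,-1],[0,0,0,-1],[0,0,0,-1],[0,0,0,-1],[0,0,0,-1],[0,0,0,-1],[0,0,0,-1]]'
python3 -m crank '[[0,0,0,-1],[0,0,0,-1],[0,0,0,-1],[0,0,0,-1],[0,0,0,-1],[0,0,0,-1],[0,0,0,-1.2],[0,0,0,0]]'
python3 - <<'E'
from h import *
plan([.549,.389,.36],37)
E
```

```text
time: 1.67
tool_pos: [0.4249, -0.3337, 0.3516]
tool_rot: [0.0, 0.912, -0.411, 0.0]
contact_force: [0.6, -1.2, 0.3]
gripper_width: 1.002
time: 2.5
tool_pos: [0.4948, -0.2566, 0.3514]
tool_rot: [0.0, 0.999, -0.054, 0.0]
contact_force: [0.0, 0.1, 0.6]
gripper_width: 0.999
time: 3.17
tool_pos: [0.4947, -0.2567, 0.3514]
tool_rot: [0.0, 0.949, 0.315, 0.0]
contact_force: [-0.5, -0.3, 0.1]
gripper_width: 1.003
t 3.17 pos [ 0.4947 -0.2567  0.3514] q [1.000e-04 9.490e-01 3.151e-01 1.000e-04] F [-0.5 -0.3  0.1] w 1.003 j [-0.612 -0.151  1.613 -0.     1.68  -1.253]
tool shift cm [ 42.97 -48.5   -0.87] phi 36.74 turn units -0.04 tilt [ 2.e-04 -1.e-04 -1.e+00]
```

```bash
python3 -m crank '[[2.15,-2.42,0,0],[2.15,-2.42,0,0],[2.15,-2.42,0,0],[2.15,-2.42,0,0],[2.15,-2.42,0,0],[2.15,-2.42,0,0],[2.15,-2.42,0,0],[2.15,-2.42,0,0],[2.15,-2.42,0,0],[2.15,-2.42,0,0]]' 0.5
python3 -m crank '[[2.15,-2.42,0,0],[2.15,-2.42,0,0],[2.15,-2.42,0,0],[2.15,-2.42,0,0],[2.15,-2.42,0,0],[2.15,-2.42,0,0],[2.15,-2.42,0,0],[2.15,-2.42,0,0],[2.15,-2.42,0,0],[2,-2.3,0,0]]'
python3 -m crank '[[0,0,0,0],[0,0,0,0]]'
python3 - <<'E'
from h import *
plan([.549,.389,.243],37)
f=grab('top','top1');g=grab('scene','scene1')
crops('b1',[(f,173,190),(g,190,210)],6,64)
E
```

```text
time: 4.0
tool_pos: [0.5228, 0.0674, 0.3516]
tool_rot: [0.0, 0.95, 0.313, 0.0]
contact_force: [0.6, 0.2, -0.1]
gripper_width: 0.502
time: 4.83
tool_pos: [0.5505, 0.3883, 0.3512]
tool_rot: [-0.0, 0.95, 0.313, 0.0]
contact_force: [0.7, -0.1, -0.6]
gripper_width: 0.498
time: 5.0
tool_pos: [0.5503, 0.3878, 0.3505]
tool_rot: [0.0, 0.949, 0.314, -0.001]
contact_force: [-0.2, -0.2, 0.0]
gripper_width: 0.496
t 5.0 pos [0.5503 0.3878 0.3505] q [ 2.000e-04  9.494e-01  3.140e-01 -6.000e-04] F [-0.2 -0.2  0. ] w 0.496 j [ 0.504  0.124  1.341 -0.     1.677 -0.135]
tool shift cm [-1.000e-02 -1.800e-01  1.075e+01] phi 36.60 turn units -0.07 tilt [-1.e-03 -8.e-04 -1.e+00]
```

View pics/b1.png

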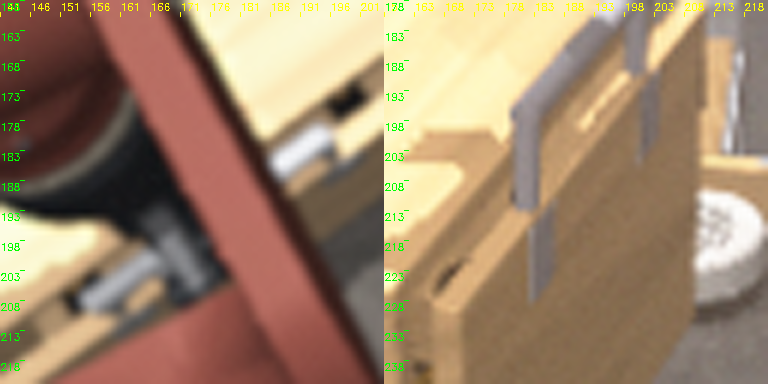

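```bash
python3 -m crank '[[0,0,2,0],[0,0,2,0],[0,0,2,0],[0,0,1.5,0],[0,0,1,0],[0,0,1,0],[0,0,1,0],[0,0,0.2,0],[0,0,0,0],[0,0,0,0]]'
python3 - <<'E'
from h import *
st();g=grab('scene','scene2');crops('b2',[(g,200,190)],9,70)
E
```

```text
time: 5.93
tool_pos: [0.5509, 0.3866, 0.2451]
tool_rot: [-0.0, 0.949, 0.314, 0.001]
contact_force: [0.4, 0.6, 1.1]
gripper_width: 0.501
t 5.93 pos [0.5509 0.3866 0.2451] q [-1.000e-04  9.494e-01  3.142e-01  6.000e-04] F [0.4 0.6 1.1] w 0.501 j [ 0.501  0.156  1.479 -0.     1.505 -0.138]
```

View pics/b2.png

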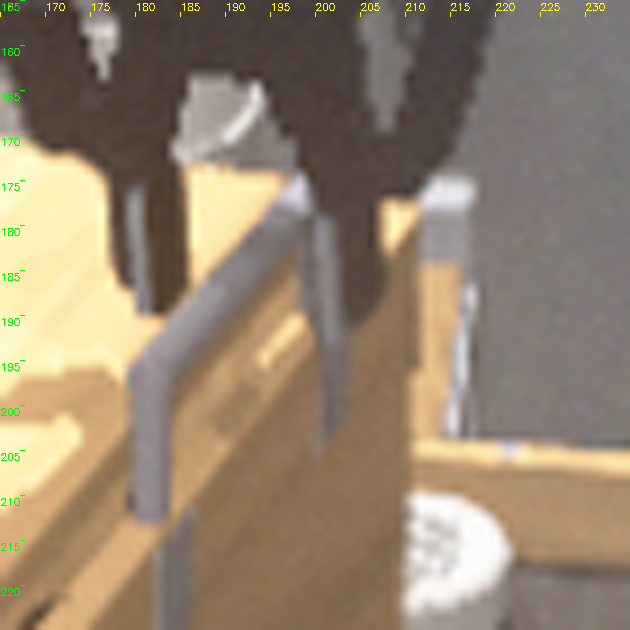

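```bash
python3 -m crank '[[0,0,0,0],[0,0,0,0],[0,0,0,0]]' 0.25
python3 -m crank '[[-1,0,0,0],[-1,0,0.2,0],[-1,0,0.2,0],[-1,0,0.2,0],[-1.7,0,0.5,0],[-1.7,0,0.5,0],[-1.7,0,0.8,0],[-1.7,0,0.8,0],[0,0,0,0]]'
python3 - <<'E'
from h import *
st();g=grab('scene','scene3')
E
```

```text
time: 6.23
tool_pos: [0.5509, 0.3866, 0.245]
tool_rot: [-0.0, 0.949, 0.314, 0.001]
contact_force: [-0.0, 1.0, -0.6]
gripper_width: 0.248
time: 6.98
tool_pos: [0.4615, 0.3206, 0.2102]
tool_rot: [0.0, 0.949, 0.314, -0.002]
contact_force: [0.1, 0.1, -0.6]
gripper_width: 0.25
t 6.98 pos [0.4615 0.3206 0.2102] q [ 4.000e-04  9.494e-01  3.142e-01 -2.000e-03] F [ 0.1  0.1 -0.6] w 0.25 j [ 0.475 -0.081  1.781 -0.     1.446 -0.164]
```

View pics/scene3.png

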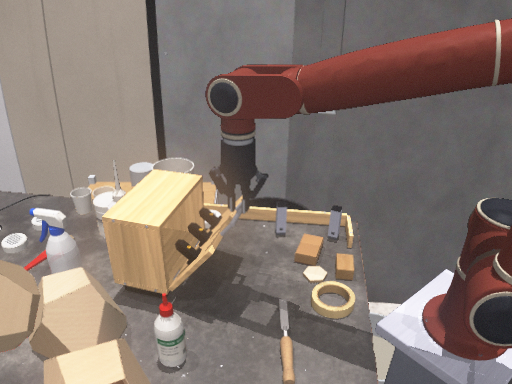

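```bash
python3 -m crank '[[-1.5,0,1,0],[-1.5,0,1.1,0],[-1.3,0,1.3,0],[-1.3,0,1.3,0],[-1,0,1.5,0],[-1,0,1.5,0],[0,0,0,0],[0,0,0,0],[0,0,0,0]]'
python3 - <<'E'
from h import *
st();g=grab('scene','scene4')
E
```

```text
time: 7.78
tool_pos: [0.4045, 0.2775, 0.137]
tool_rot: [-0.0, 0.949, 0.314, 0.001]
contact_force: [-0.7, -1.0, 1.1]
gripper_width: 0.249
t 7.78 pos [0.4045 0.2775 0.137 ] q [-2.000e-04  9.494e-01  3.142e-01  1.400e-03] F [-0.7 -1.   1.1] w 0.249 j [ 0.449 -0.201  2.014  0.     1.326 -0.19 ]
```

View pics/scene4.png

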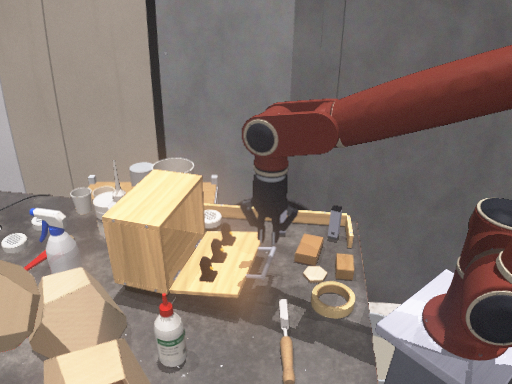

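```bash
python3 -m crank '[[0,0,-2.5,0],[0,0,-2.5,0],[0,0,-2.5,0],[0,0,-2,0]]' 0.8
python3 - <<'E'
from h import *
plan([.566,.0865,.22],-42)
E
```

```text
time: 8.17
tool_pos: [0.4044, 0.2775, 0.2342]
tool_rot: [-0.0, 0.949, 0.314, 0.002]
contact_force: [0.2, 0.3, 1.6]
gripper_width: 0.793
t 8.17 pos [0.4044 0.2775 0.2342] q [-3.000e-04  9.493e-01  3.142e-01  2.200e-03] F [0.2 0.3 1.6] w 0.793 j [ 0.449 -0.283  1.917  0.     1.504 -0.19 ]
tool shift cm [ 1.57 24.96  1.45] phi 36.63 turn units 13.11 tilt [ 0.004  0.002 -1.   ]
```

```bash
python3 -m crank '[[0.2,3.1,0,0],[0.2,3.1,0,0],[0.2,3.1,0,0],[0.2,3.1,0,0],[0.2,3.1,0,0],[0.2,3.1,0,0],[0.2,3.1,0,0],[0.2,3.2,0,0]]'
python3 -m crank '[[0,0,0,1.1],[0,0,0,1.1],[0,0,0,1.1],[0,0,0,1.1],[0,0,0,1.1],[0,0,0,1.1],[0,0,0,1.1],[0,0,0,1.1],[0,0,0,1.1],[0,0,0,1.1]]'
python3 -m crank '[[0,0,0,1],[0,0,0,1.1],[0,0,0,0],[0,0,0,0]]'
python3 - <<'E'
from h import *
plan([.566,.0865,.22],-42)
f=grab('top','top5');g=grab('scene','scene5')
crops('s5',[(f,185,235)],8,90)
crops('s5b',[(g,220,260)],8,90)
E
```

```text
time: 8.83
tool_pos: [0.5665, 0.0852, 0.2321]
tool_rot: [0.0, 0.949, 0.314, 0.001]
contact_force: [-0.4, -0.2, 0.4]
gripper_width: 0.802
time: 9.67
tool_pos: [0.5657, 0.0865, 0.232]
tool_rot: [-0.0, 0.967, -0.256, 0.001]
contact_force: [0.2, -0.1, 0.1]
gripper_width: 0.801
time: 10.0
tool_pos: [0.5653, 0.0865, 0.2316]
tool_rot: [-0.0, 0.934, -0.357, 0.001]
contact_force: [-0.4, 0.9, 0.3]
gripper_width: 0.801
t 10.0 pos [0.5653 0.0865 0.2316] q [-4.000e-04  9.342e-01 -3.568e-01  9.000e-04] F [-0.4  0.9  0.3] w 0.801 j [ 0.022 -0.075  1.739  0.     1.475  0.751]
tool shift cm [ 0.05 -0.05  1.16] phi -41.81 turn units 0.03 tilt [ 2.e-03  1.e-04 -1.e+00]
```

View pics/s5.png

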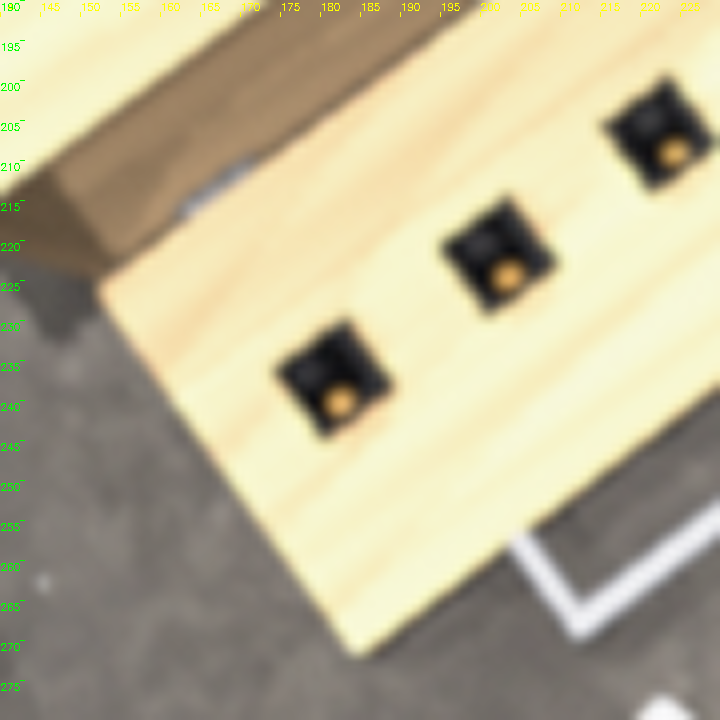

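View pics/s5b.png

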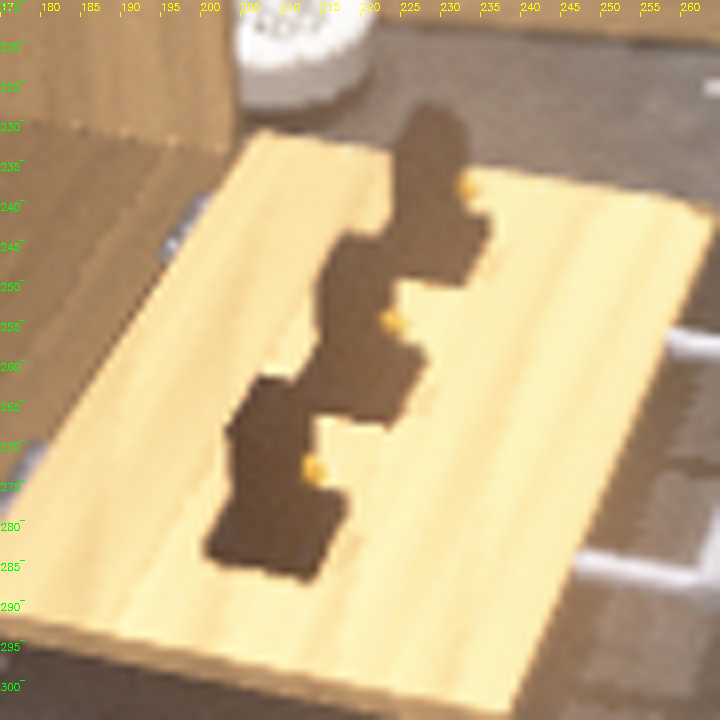

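View pics/top5.png

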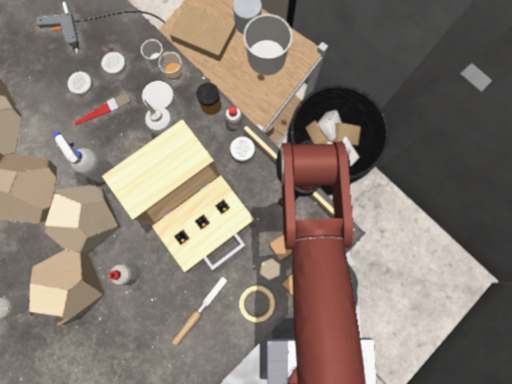

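View pics/scene5.png

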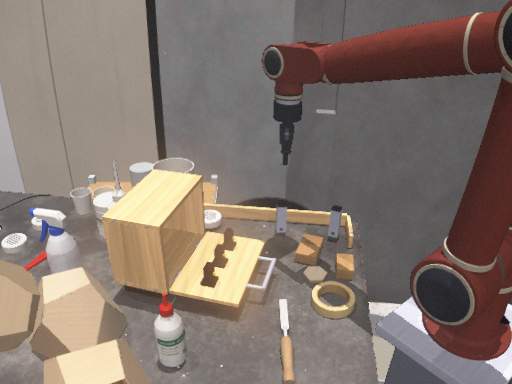

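```bash
cat > s.py <<'E'
from h import *
f=grab('top');g=grab('scene')
print('flap free left',tri(f,(184.6,272.1),g,(239.2,303.6)))
C={1:[(345,317),(395,385),(325,440),(273,370)],2:[(508,195),(557,262),(488,315),(440,245)],3:[(667,73),(718,140),(653,193),(600,125)]}
for zc in(.058,.064):
  M={}
  for k,c in C.items():
    P=onz(f,[(140+x/8,190+y/8) for x,y in c],zc);M[k]=P.mean(0);print(k,M[k].round(4),[np.linalg.norm(P[(i+1)%4]-P[i]).round(4) for i in range(4)])
  d=M[3]-M[1];print(np.linalg.norm(d),np.degrees(np.arctan2(d[1],d[0])))
# scene bottom corners of collars at face: stub1 left bottom (207,552),right bottom (312,582), right top(348,495)
S={1:[(312,582),(348,492)],2:[(392,430),(427,355)],3:[(463,287),(492,215)]}
for k,c in S.items():
  for z in (.05,.058,.064): print(k,z,onz(g,[(175+x/8,215+y/8) for x,y in c],z).round(4).tolist())
E
python3 s.py
```

```text
flap free left (array([0.35280832, 0.3999786 , 0.04873971]), np.float64(0.0006463245957344791))
1 [0.4537 0.4089 0.058 ] [np.float64(0.0315), np.float64(0.0322), np.float64(0.0325), np.float64(0.0324)]
2 [0.499  0.3494 0.058 ] [np.float64(0.0312), np.float64(0.0319), np.float64(0.0318), np.float64(0.031)]
3 [0.5441 0.29   0.058 ] [np.float64(0.0319), np.float64(0.0311), np.float64(0.0326), np.float64(0.0316)]
0.14939478571208226 -52.744792346977455
1 [0.4534 0.4078 0.064 ] [np.float64(0.0314), np.float64(0.032), np.float64(0.0323), np.float64(0.0323)]
2 [0.4985 0.3486 0.064 ] [np.float64(0.0311), np.float64(0.0317), np.float64(0.0317), np.float64(0.0309)]
3 [0.5434 0.2895 0.064 ] [np.float64(0.0317), np.float64(0.031), np.float64(0.0324), np.float64(0.0314)]
0.14861271747269889 -52.74479234697744
1 0.05 [[0.4296, 0.4162, 0.05], [0.4569, 0.3851, 0.05]]
1 0.058 [[0.4219, 0.421, 0.058], [0.4488, 0.3903, 0.058]]
1 0.064 [[0.416, 0.4246, 0.064], [0.4427, 0.3942, 0.064]]
2 0.05 [[0.4732, 0.3577, 0.05], [0.4975, 0.3273, 0.05]]
2 0.058 [[0.4649, 0.3632, 0.058], [0.489, 0.3332, 0.058]]
2 0.064 [[0.4587, 0.3674, 0.064], [0.4825, 0.3376, 0.064]]
3 0.05 [[0.5201, 0.297, 0.05], [0.5472, 0.2654, 0.05]]
3 0.058 [[0.5112, 0.3033, 0.058], [0.538, 0.2721, 0.058]]
3 0.064 [[0.5046, 0.308, 0.064], [0.5311, 0.277, 0.064]]
```

```bash
python3 -m crank '[[0.05,-0.05,2.5,0],[0,0,2.5,0],[0,0,2.5,0],[0,0,2.5,0],[0,0,2.5,0],[0,0,2,0],[0,0,2,0],[0,0,1.4,0],[0,0,0,0],[0,0,0,0]]'
python3 - <<'E'
from h import *
st()
f=grab('top','top6');g=grab('scene','scene6')
crops('s6',[(g,281,215)],9,60)
E
```

```text
time: 11.03
tool_pos: [0.5644, 0.0864, 0.0506]
tool_rot: [0.0, 0.934, -0.358, -0.001]
contact_force: [0.1, -0.1, 0.7]
gripper_width: 0.802
t 11.03 pos [0.5644 0.0864 0.0506] q [ 3.000e-04  9.338e-01 -3.579e-01 -9.000e-04] F [ 0.1 -0.1  0.7] w 0.802 j [0.022 0.108 1.874 0.    1.161 0.754]
```

View pics/s6.png

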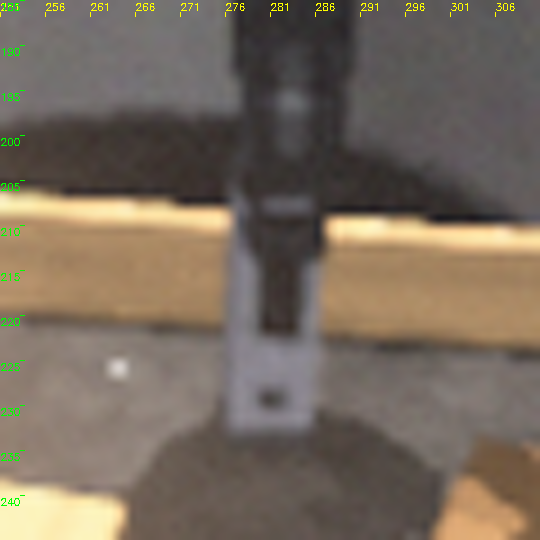

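```bash
python3 -m crank '[[0,0,0,0],[0,0,0,0],[0,0,0,0],[0,0,0,0],[0,0,0,0],[0,0,0,0],[0,0,0,0],[0,0,0,0],[0,0,0,0]]' 0
python3 -m crank '[[0,0,-1,0],[0,0,-2,0],[0,0,-2.5,0],[0,0,-2.5,0],[0,0,-2.5,0],[0,0,-2.5,0],[0,0,-2.5,0],[0,0,-2.5,0]]'
python3 - <<'E'
from h import *
plan([.5441,.290,.24],37.2)
g=grab('scene','scene7')
E
```

```text
time: 11.88
tool_pos: [0.5658, 0.0864, 0.0524]
tool_rot: [-0.0, 0.934, -0.358, 0.001]
contact_force: [-0.3, -0.5, 5.3]
gripper_width: 0.318
time: 12.55
tool_pos: [0.5644, 0.0864, 0.2322]
tool_rot: [0.0, 0.934, -0.358, -0.0]
contact_force: [-0.3, 0.6, -1.0]
gripper_width: 0.319
t 12.55 pos [0.5644 0.0864 0.2322] q [ 2.000e-04  9.337e-01 -3.582e-01 -5.000e-04] F [-0.3  0.6 -1. ] w 0.319 j [ 0.022 -0.075  1.738  0.     1.48   0.754]
tool shift cm [-15.13 -13.78  -0.77] phi -41.97 turn units -13.20 tilt [-0.001  0.    -1.   ]
```

View pics/scene7.png

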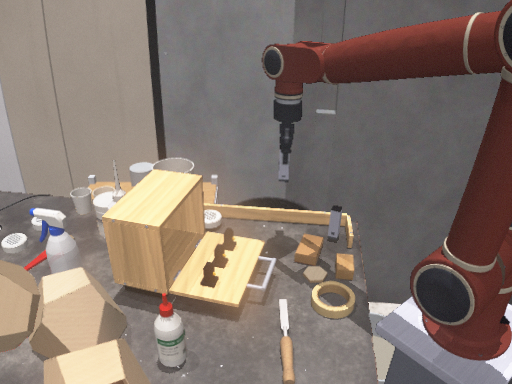

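```bash
python3 -m crank '[[0,0,0,-1.1],[0,0,0,-1.1],[0,0,0,-1.1],[0,0,0,-1.1],[0,0,0,-1.1],[0,0,0,-1.1],[0,0,0,-1.1],[0,0,0,-1.1],[0,0,0,-1.1],[0,0,0,-1.1]]'
python3 -m crank '[[0,0,0,-1.1],[0,0,0,-1.1],[0,0,0,0]]'
python3 - <<'E'
from h import *
plan([.5441,.290,.24],37.2)
E
```

```text
time: 13.43
tool_pos: [0.5645, 0.0864, 0.2306]
tool_rot: [-0.0, 0.978, 0.211, -0.001]
contact_force: [0.2, -0.2, -0.7]
gripper_width: 0.318
time: 13.68
tool_pos: [0.5646, 0.0864, 0.2306]
tool_rot: [-0.0, 0.947, 0.32, -0.001]
contact_force: [0.5, -0.5, -0.9]
gripper_width: 0.324
t 13.68 pos [0.5646 0.0864 0.2306] q [-2.000e-04  9.474e-01  3.200e-01 -6.000e-04] F [ 0.5 -0.5 -0.9] w 0.324 j [ 0.022 -0.074  1.74   0.     1.477 -0.63 ]
tool shift cm [ 10.72 -17.43  -0.94] phi 37.33 turn units 0.02 tilt [-0.0012 -0.     -1.    ]
```

```bash
python3 -m crank '[[1.8,-2.9,0,0],[1.8,-2.9,0,0],[1.8,-2.9,0,0],[1.8,-2.9,0,0],[1.8,-2.9,0,0],[1.75,-2.9,0,0],[0,0,0,0],[0,0,0,0],[0,0,0,0]]'
python3 - <<'E'
from h import *
plan([.5441,.290,.24],37.2)
f=grab('top','top8');g=grab('scene','scene8')
crops('s8',[(g,226,205)],8,90)
crops('s8b',[(f,222,205)],8,90)
E
```

```text
time: 14.43
tool_pos: [0.5452, 0.2897, 0.2308]
tool_rot: [0.0, 0.948, 0.319, -0.0]
contact_force: [0.5, -0.1, -0.3]
gripper_width: 0.321
t 14.43 pos [0.5452 0.2897 0.2308] q [ 3.000e-04  9.479e-01  3.185e-01 -5.000e-04] F [ 0.5 -0.1 -0.3] w 0.321 j [ 3.680e-01  3.600e-02  1.631e+00 -1.000e-03  1.476e+00 -2.800e-01]
tool shift cm [-0.07 -0.09 -0.92] phi 37.15 turn units -0.01 tilt [-7.e-04 -8.e-04 -1.e+00]
```

View pics/s8.png

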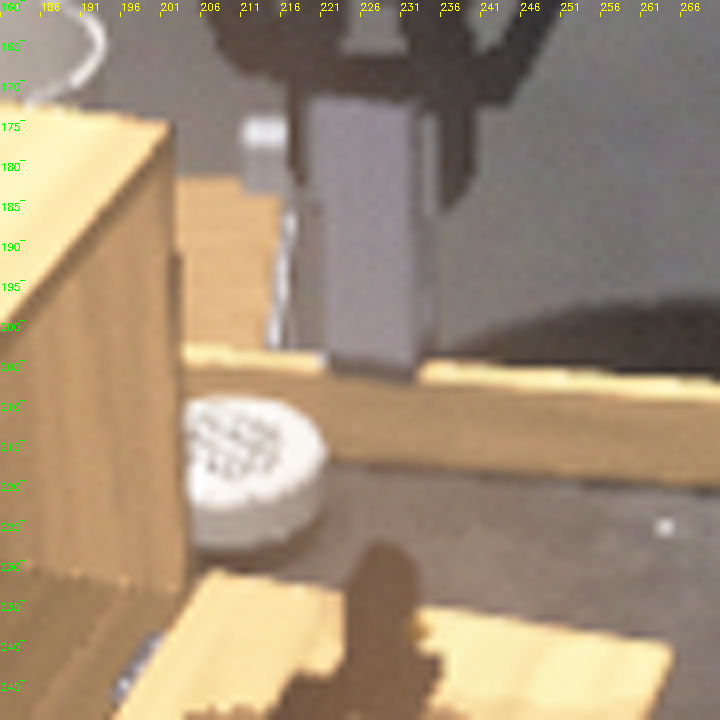

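View pics/s8b.png

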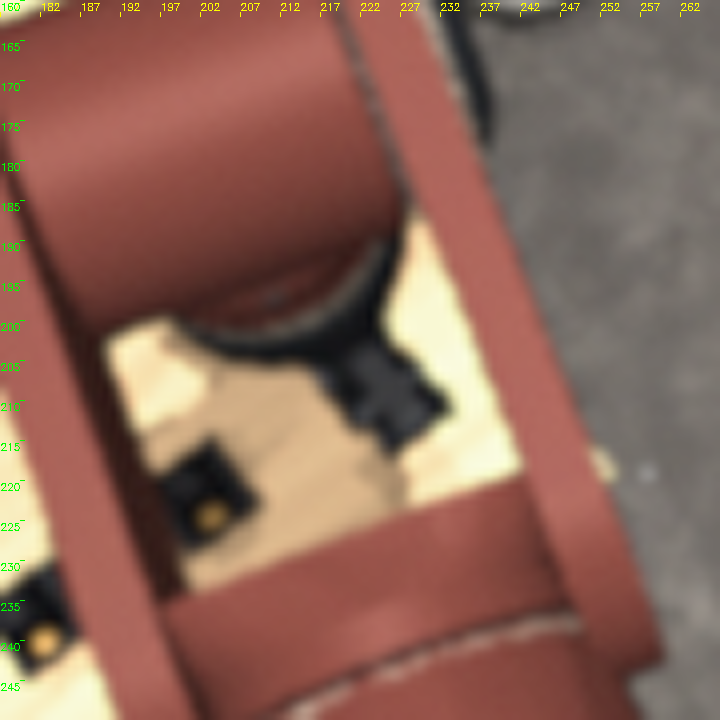

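```bash
cat > chk.py <<'E'
from h import *
def box(c,hw,z,yaw=37.2):
    a=np.radians(yaw);u=np.array([np.cos(a),np.sin(a)]);v=np.array([-u[1],u[0]])
    return [np.r_[np.array(c)+sx*hw*u+sy*hw*v,z] for sx,sy in((-1,1),(1,1),(1,-1),(-1,-1))]
E
python3 - <<'E'
from chk import *
f=grab('top');g=grab('scene');s=manip.state();p=s['tool_pos']
print('foot scene (-x+y,+x+y,+x-y,-x-y)',proj(g,box(p[:2],.014,p[2]-.0518)).round(1).tolist())
for n,c in((3,(.5441,.29)),(1,(.4537,.4089))):
  print(n,'collar bottom',proj(g,box(c,.017,.05)).round(1).tolist(),'peg at z .096',proj(g,box(c,.00975,.096)).round(1).tolist(),'top',proj(g,box(c,.005,.106)).round(1).tolist())
  print(n,'top cam peg .096',proj(f,box(c,.00975,.096)).round(1).tolist(),'collar',proj(f,box(c,.017,.058)).round(1).tolist())
E
```

```text
foot scene (-x+y,+x+y,+x-y,-x-y) [[232.6, 206.6], [221.9, 205.0], [225.4, 199.7], [235.9, 201.2]]
3 collar bottom [[234.0, 250.3], [221.6, 248.2], [225.6, 241.1], [237.7, 243.1]] peg at z .096 [[231.9, 233.8], [224.7, 232.7], [227.0, 228.7], [234.1, 229.8]] top [[230.7, 229.3], [227.0, 228.8], [228.1, 226.7], [231.8, 227.3]]
3 top cam peg .096 [[220.6, 209.7], [216.6, 204.3], [222.0, 200.3], [226.0, 205.6]] collar [[221.3, 214.5], [214.5, 205.6], [223.6, 198.7], [230.4, 207.6]]
1 collar bottom [[215.4, 287.0], [201.7, 284.3], [206.6, 275.4], [220.0, 277.9]] peg at z .096 [[212.7, 269.1], [204.7, 267.6], [207.6, 262.6], [215.5, 264.0]] top [[211.3, 264.0], [207.2, 263.3], [208.6, 260.7], [212.7, 261.4]]
1 top cam peg .096 [[178.5, 241.5], [174.5, 236.0], [180.1, 231.8], [184.1, 237.3]] collar [[180.5, 245.4], [173.8, 236.2], [183.1, 229.1], [189.9, 238.3]]
```

```bash
python3 -m crank '[[0,-0.1,2,0],[0,0,2,0],[0,0,1.5,0],[0,0,0.8,0],[0,0,0,0],[0,0,0,0],[0,0,0,0]]'
python3 - <<'E'
from chk import *
st()
f=grab('top','top9');g=grab('scene','scene9');p=manip.state()['tool_pos']
crops('s9',[(g,230,230)],11,60)
crops('s9b',[(f,222,205)],8,90)
print('foot scene (-x+y,+x+y,+x-y,-x-y)',proj(g,box(p[:2],.014,p[2]-.0518)).round(1).tolist())
E
```

```text
time: 15.22
tool_pos: [0.5457, 0.2908, 0.1698]
tool_rot: [-0.0, 0.948, 0.319, 0.001]
contact_force: [0.2, -0.3, -1.2]
gripper_width: 0.323
t 15.22 pos [0.5457 0.2908 0.1698] q [-0.      0.9478  0.3189  0.0011] F [ 0.2 -0.3 -1.2] w 0.323 j [ 0.369  0.08   1.689 -0.     1.371 -0.28 ]
foot scene (-x+y,+x+y,+x-y,-x-y) [[232.2, 227.6], [221.8, 225.9], [225.1, 220.3], [235.4, 221.9]]
```

View pics/s9.png

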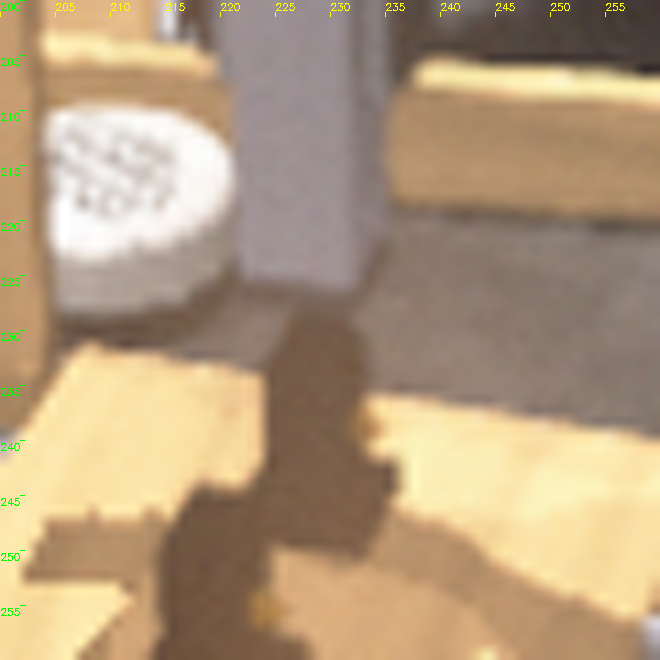

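View pics/s9b.png

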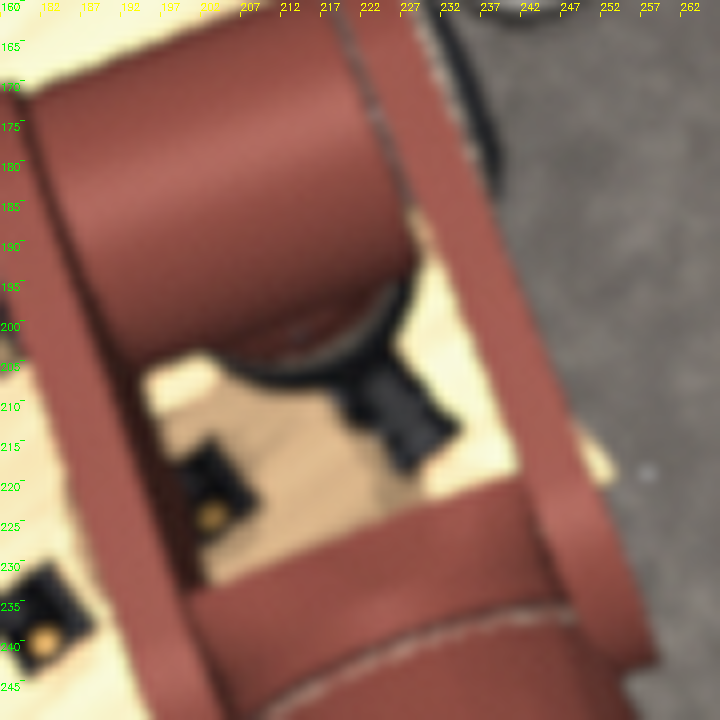

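```bash
python3 -m crank '[[0,0,0.5,0],[0,0,0.5,0],[0,0,0.5,0],[0,0,0,0],[0,0,0,0]]'
python3 -m crank '[[0,0,0.3,0],[0,0,0.3,0],[0,0,0,0],[0,0,0,0]]'
python3 - <<'E'
from chk import *
s=st();M=rot(s['tool_rot']).as_matrix();print('F tool',(M.T@s['contact_force']).round(2))
E
```

```text
time: 15.73
tool_pos: [0.5443, 0.2906, 0.1524]
tool_rot: [0.0, 0.948, 0.319, -0.001]
contact_force: [0.3, 0.6, -0.3]
gripper_width: 0.323
time: 16.07
tool_pos: [0.5454, 0.2906, 0.1473]
tool_rot: [0.0, 0.948, 0.319, 0.001]
contact_force: [2.4, -1.2, -0.8]
gripper_width: 0.319
t 16.07 pos [0.5454 0.2906 0.1473] q [3.000e-04 9.477e-01 3.191e-01 7.000e-04] F [ 2.4 -1.2 -0.8] w 0.319 j [ 3.700e-01  1.000e-01  1.707e+00 -1.000e-03  1.334e+00 -2.800e-01]
F tool [1.19 2.4  0.82]
```

```bash
python3 -m crank '[[0.05,0.1,0,0],[0,0,0.3,0],[0,0,0.3,0],[0,0,0.3,0],[0,0,0,0],[0,0,0,0]]'
python3 - <<'E'
from chk import *
s=st();M=rot(s['tool_rot']).as_matrix();print('F tool',(M.T@s['contact_force']).round(2))
g=grab('scene','scene10')
crops('s10',[(g,230,230)],11,60)
E
```

```text
time: 16.57
tool_pos: [0.5456, 0.2904, 0.138]
tool_rot: [-0.0, 0.948, 0.319, -0.0]
contact_force: [0.8, 0.2, -0.2]
gripper_width: 0.316
t 16.57 pos [0.5456 0.2904 0.138 ] q [-2.000e-04  9.477e-01  3.192e-01 -1.000e-04] F [ 0.8  0.2 -0.2] w 0.316 j [ 0.369  0.11   1.712  0.     1.32  -0.281]
F tool [0.79 0.31 0.22]
```

View pics/s10.png

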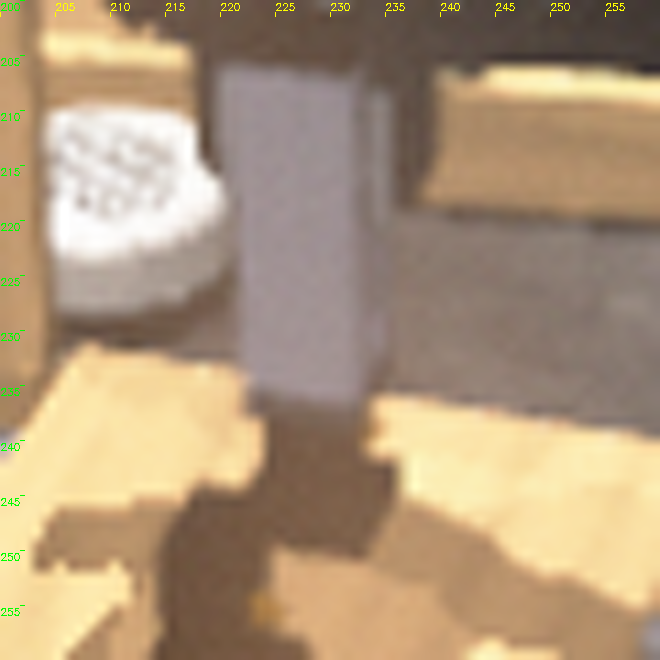

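```bash
python3 -m crank '[[0,0,0.4,0],[0,0,0.4,0],[0,0,0.4,0],[0,0,0.3,0],[0,0,0.3,0],[0,0,0,0]]'
python3 -m crank '[[0,0,0.3,0],[0,0,0.3,0],[0,0,0.2,0],[0,0,0,0],[0,0,0,0]]'
python3 -m crank '[[0,0,0.2,0],[0,0,0.1,0],[0,0,0,0],[0,0,0,0]]'
python3 - <<'E'
from chk import *
s=st();M=rot(s['tool_rot']).as_matrix();print('F tool',(M.T@s['contact_force']).round(2))
g=grab('scene','scene11')
crops('s11',[(g,230,230)],11,60)
E
```

```text
time: 17.12
tool_pos: [0.5457, 0.2903, 0.1193]
tool_rot: [-0.0, 0.948, 0.319, -0.0]
contact_force: [1.4, 0.7, -2.7]
gripper_width: 0.317
time: 17.53
tool_pos: [0.5457, 0.2903, 0.1119]
tool_rot: [-0.0, 0.948, 0.319, -0.0]
contact_force: [0.7, -0.2, -2.2]
gripper_width: 0.317
time: 17.87
tool_pos: [0.5462, 0.2904, 0.1104]
tool_rot: [0.0, 0.948, 0.319, 0.0]
contact_force: [-1.5, 0.1, 5.0]
gripper_width: 0.32
t 17.87 pos [0.5462 0.2904 0.1104] q [0.000e+00 9.477e-01 3.192e-01 4.000e-04] F [-1.5  0.1  5. ] w 0.32 j [ 0.368  0.139  1.73  -0.     1.272 -0.281]
F tool [-1.09 -1.   -4.98]
```

View pics/s11.png

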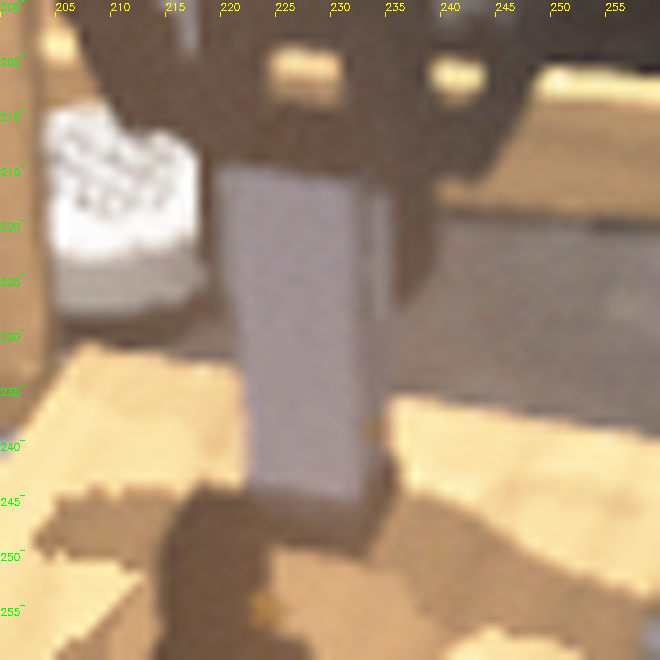

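```bash
python3 -m crank '[[0,0,0.1,0],[0,0,0.1,0],[0,0,0.1,0],[0,0,0,0],[0,0,0,0]]'
python3 - <<'E'
from chk import *
s=st();M=rot(s['tool_rot']).as_matrix();print('F tool',(M.T@s['contact_force']).round(2))
E
```

```text
time: 18.33
tool_pos: [0.5475, 0.291, 0.1103]
tool_rot: [-0.0, 0.948, 0.319, 0.002]
contact_force: [-3.0, -0.6, 14.3]
gripper_width: 0.323
t 18.33 pos [0.5475 0.291  0.1103] q [-1.000e-04  9.477e-01  3.192e-01  2.000e-03] F [-3.  -0.6 14.3] w 0.323 j [ 0.369  0.14   1.729  0.     1.269 -0.281]
F tool [ -2.69  -1.32 -14.32]
```

```bash
python3 -m crank '[[0,0,-0.2,0],[0,0,-0.1,0],[0,0,0,0],[0,0,0,0]]'
python3 -m crank '[[0,0,0,0],[0,0,0,0],[0,0,0,0],[0,0,0,0]]' 0.7
python3 -m crank '[[0,0,-2,0],[0,0,-2.5,0],[0,0,-2.5,0],[0,0,-2.5,0],[0,0,-2.5,0],[0,0,-1.5,0]]'
python3 - <<'E'
from chk import *
plan([.455,-.025,.24],-50)
g=grab('scene','scene12');f=grab('top','top12')
crops('s12',[(g,230,230),],11,60)
E
```

```text
time: 18.67
tool_pos: [0.5465, 0.2906, 0.1104]
tool_rot: [-0.0, 0.948, 0.319, 0.001]
contact_force: [-0.1, -0.2, 6.5]
gripper_width: 0.319
time: 19.0
tool_pos: [0.5451, 0.29, 0.1082]
tool_rot: [0.0, 0.948, 0.319, -0.001]
contact_force: [-0.4, -1.0, 1.6]
gripper_width: 0.701
time: 19.5
tool_pos: [0.5465, 0.2906, 0.2473]
tool_rot: [-0.0, 0.948, 0.319, 0.002]
contact_force: [0.6, 0.2, 0.6]
gripper_width: 0.703
t 19.5 pos [0.5465 0.2906 0.2473] q [-1.000e-04  9.477e-01  3.192e-01  1.600e-03] F [0.6 0.2 0.6] w 0.703 j [ 0.369  0.027  1.612 -0.     1.499 -0.281]
tool shift cm [-26.38  19.59   0.66] phi 37.23 turn units 14.54 tilt [ 0.0031  0.0012 -1.    ]
```

View pics/s12.png

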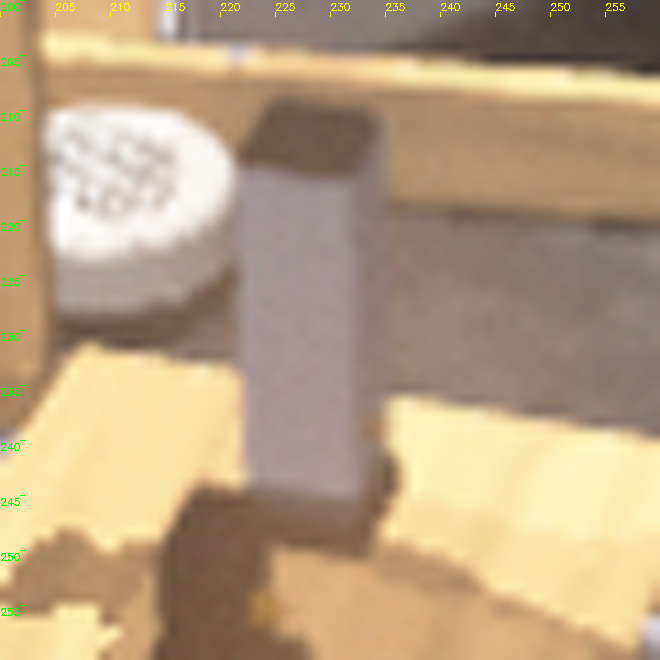

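View pics/scene12.png

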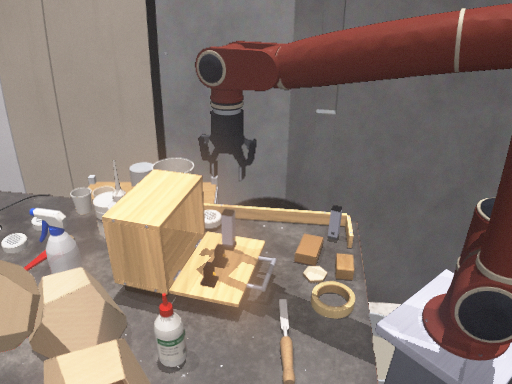

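```bash
python3 -m crank '[[-2.4,1.78,0,0],[-2.4,1.78,0,0],[-2.4,1.78,0,0]]'
python3 - <<'E'
from chk import *
g=grab('scene');f=grab('top','top13')
crops('s13',[(g,334,222),(f,328,238)],12,32)
for yaw in(-45,-55,-65):
  print(yaw,'top cam cap',proj(f,box((.455,-.0245),.014,.1,yaw)).round(1).tolist(),'scene foot',proj(g,box((.455,-.0245),.014,.0,yaw)).round(1).tolist())
E
```

```text
time: 19.85
tool_pos: [0.5193, 0.2033, 0.2414]
tool_rot: [-0.0, 0.947, 0.32, -0.002]
contact_force: [0.8, 0.4, 0.5]
gripper_width: 0.701
-45 top cam cap [[324.2, 235.2], [330.9, 228.2], [338.0, 235.1], [331.4, 242.1]] scene foot [[328.5, 237.9], [328.1, 232.7], [337.4, 233.4], [337.9, 238.6]]
-55 top cam cap [[324.3, 234.0], [332.1, 228.3], [338.0, 236.3], [330.2, 242.0]] scene foot [[327.7, 237.4], [329.0, 232.4], [338.1, 233.9], [337.0, 239.0]]
-65 top cam cap [[324.6, 232.8], [333.3, 228.6], [337.7, 237.5], [329.0, 241.7]] scene foot [[327.1, 236.8], [329.9, 232.1], [338.8, 234.5], [336.0, 239.2]]
```

View pics/s13.png

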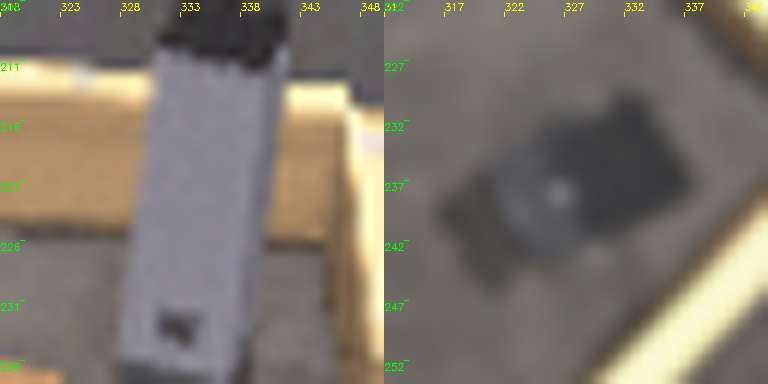

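```bash
python3 -m crank '[[-2.4,1.8,0,0],[-2.4,1.8,0,0],[-2.4,1.8,0,0],[-2.4,1.8,0,0],[-2.4,1.8,0,0],[-2.4,1.8,0,0],[-2.4,1.8,0,0],[-2.3,1.7,0,0]]'
python3 -m crank '[[0,0,0,1.1],[0,0,0,1.1],[0,0,0,1.1],[0,0,0,1.1],[0,0,0,1.1],[0,0,0,1.1],[0,0,0,1.1],[0,0,0,1.1],[0,0,0,1.1],[0,0,0,1.1]]' 0.8
python3 -m crank '[[0,0,0,1.1],[0,0,0,1.1],[0,0,0,1.1],[0,0,0,1.1],[0,0,0,0.6],[0,0,0,0],[0,0,0,0]]'
python3 - <<'E'
from chk import *
plan([.455,-.0245,.052],-59)
g=grab('scene','scene14')
crops('s14',[(g,334,222)],12,40)
E
```

```text
time: 20.62
tool_pos: [0.4542, -0.0259, 0.2424]
tool_rot: [-0.001, 0.948, 0.319, -0.001]
contact_force: [-0.2, -0.6, 0.1]
gripper_width: 0.7
time: 21.45
tool_pos: [0.4548, -0.0247, 0.2423]
tool_rot: [-0.0, 0.968, -0.251, -0.001]
contact_force: [0.2, 0.7, 0.6]
gripper_width: 0.799
time: 22.03
tool_pos: [0.4548, -0.0248, 0.2428]
tool_rot: [0.0, 0.872, -0.49, -0.001]
contact_force: [-0.8, -0.4, 0.5]
gripper_width: 0.801
t 22.03 pos [ 0.4548 -0.0248  0.2428] q [ 2.000e-04  8.718e-01 -4.898e-01 -1.200e-03] F [-0.8 -0.4  0.5] w 0.801 j [-0.218 -0.377  1.975  0.     1.546  0.805]
tool shift cm [ 0.02 -0.06 19.08] phi -58.65 turn units 0.06 tilt [-2.3e-03  7.0e-04 -1.0e+00]
```

View pics/scene14.png

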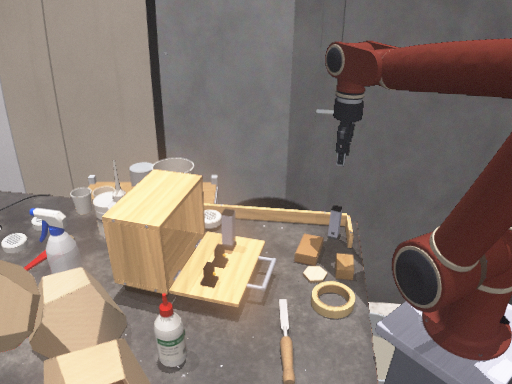

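```bash
python3 -m crank '[[0,0,2.5,0],[0,0,2.5,0],[0,0,2.5,0],[0,0,2.5,0],[0,0,2.5,0],[0,0,2.5,0],[0,0,2,0],[0,0,1.6,0],[0,0,0.4,0],[0,0,0,0]]'
python3 - <<'E'
from chk import *
st()
g=grab('scene','scene15')
crops('s15',[(g,334,215)],10,60)
E
```

```text
time: 22.92
tool_pos: [0.4538, -0.0248, 0.0526]
tool_rot: [0.001, 0.872, -0.49, -0.002]
contact_force: [-0.1, 0.6, -0.1]
gripper_width: 0.799
t 22.92 pos [ 0.4538 -0.0248  0.0526] q [ 5.000e-04  8.715e-01 -4.904e-01 -1.800e-03] F [-0.1  0.6 -0.1] w 0.799 j [-0.219 -0.177  2.148  0.     1.175  0.806]
```

View pics/s15.png

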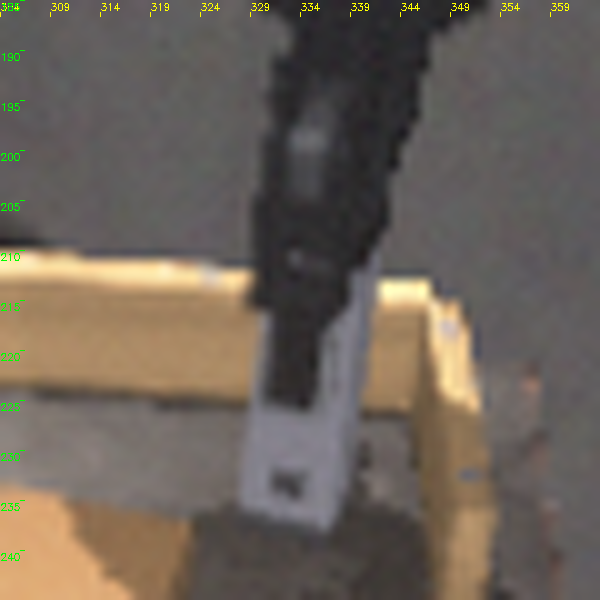

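```bash
python3 -m crank '[[0,0,0,0],[0,0,0,0],[0,0,0,0],[0,0,0,0],[0,0,0,0],[0,0,0,0],[0,0,0,0],[0,0,0,0],[0,0,0,0]]' 0
python3 -m crank '[[0,0,-1,0],[0,0,-2,0],[0,0,-2.5,0],[0,0,-2.5,0],[0,0,-2.5,0],[0,0,-2.5,0],[0,0,-2.5,0],[0,0,-2.5,0],[0,0,-2,0]]'
python3 - <<'E'
from h import *
plan([.4555,.410,.25],37.2)
g=grab('scene','scene16');f=grab('top','top16')
crops('s16',[(g,340,180),(g,220,255)],6,64)
E
```

```text
time: 23.72
tool_pos: [0.456, -0.0254, 0.0554]
tool_rot: [-0.0, 0.871, -0.491, 0.001]
contact_force: [-0.5, -0.3, 6.1]
gripper_width: 0.325
time: 24.47
tool_pos: [0.4551, -0.0252, 0.2564]
tool_rot: [-0.0, 0.871, -0.491, 0.001]
contact_force: [0.4, -0.3, -0.1]
gripper_width: 0.321
t 24.47 pos [ 0.4551 -0.0252  0.2564] q [-2.000e-04  8.713e-01 -4.907e-01  6.000e-04] F [ 0.4 -0.3 -0.1] w 0.321 j [-0.219 -0.386  1.959 -0.     1.567  0.807]
tool shift cm [-37.19 -22.6    0.63] phi -58.77 turn units -16.00 tilt [ 1.2e-03 -3.0e-04 -1.0e+00]
```

View pics/s16.png

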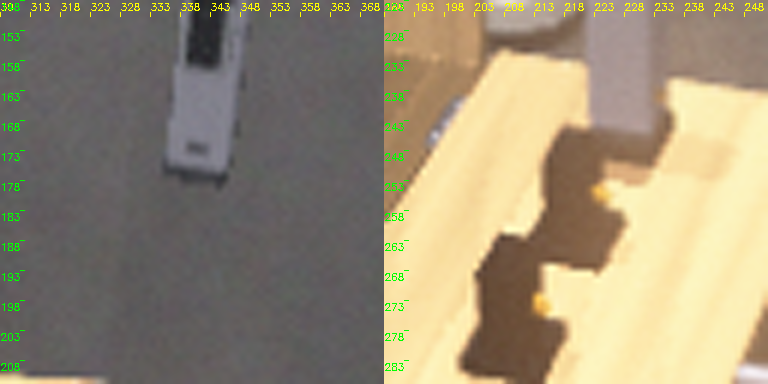

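View pics/top16.png

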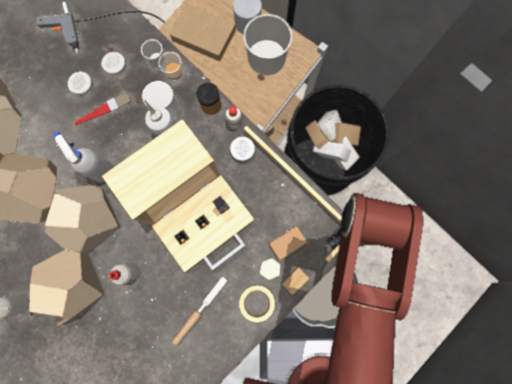

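```bash
python3 -m crank '[[0,0,0,-1.1],[0,0,0,-1.1],[0,0,0,-1.1],[0,0,0,-1.1],[0,0,0,-1.1],[0,0,0,-1.1],[0,0,0,-1.1],[0,0,0,-1.1],[0,0,0,-1.1],[0,0,0,-1.1]]'
python3 -m crank '[[0,0,0,-1],[0,0,0,-1],[0,0,0,-1],[0,0,0,-1],[0,0,0,-1],[0,0,0,0]]'
python3 - <<'E'
from h import *
plan([.4551,.4093,.245],37.2)
E
```

```text
time: 25.4
tool_pos: [0.4542, -0.025, 0.2523]
tool_rot: [-0.0, 0.998, 0.066, -0.002]
contact_force: [-1.4, 0.2, -0.9]
gripper_width: 0.324
time: 25.9
tool_pos: [0.4543, -0.025, 0.2524]
tool_rot: [-0.001, 0.947, 0.32, -0.001]
contact_force: [-0.8, 0.1, -1.0]
gripper_width: 0.318
t 25.9 pos [ 0.4543 -0.025   0.2524] q [-8.000e-04  9.474e-01  3.199e-01 -1.300e-03] F [-0.8  0.1 -1. ] w 0.318 j [-0.219 -0.383  1.963 -0.     1.564 -0.87 ]
tool shift cm [ 26.4  -34.49   0.77] phi 37.32 turn units 0.02 tilt [-3.e-03  6.e-04 -1.e+00]
```

```bash
python3 -m crank '[[2.03,-2.65,0,0],[2.03,-2.65,0,0],[2.03,-2.65,0,0],[2.03,-2.65,0,0],[2.03,-2.65,0,0],[2.03,-2.65,0,0],[2.03,-2.65,0,0],[2.03,-2.65,0,0],[2.03,-2.65,0,0],[2.03,-2.65,0,0]]'
python3 -m crank '[[2.03,-2.65,0,0],[2.03,-2.65,0,0],[2.03,-2.65,0,0],[0,0,0,0],[0,0,0,0],[0,0,0,0]]'
python3 - <<'E'
from h import *
plan([.4551,.4093,.174],37.2)
E
```

```text
time: 26.73
tool_pos: [0.4556, 0.3101, 0.2529]
tool_rot: [0.0, 0.948, 0.318, -0.001]
contact_force: [1.2, -0.9, -0.6]
gripper_width: 0.322
time: 27.23
tool_pos: [0.4564, 0.4082, 0.253]
tool_rot: [0.001, 0.948, 0.319, -0.001]
contact_force: [-0.7, -0.2, -1.9]
gripper_width: 0.322
t 27.23 pos [0.4564 0.4082 0.253 ] q [ 6.000e-04  9.479e-01  3.186e-01 -1.000e-03] F [-0.7 -0.2 -1.9] w 0.322 j [ 0.608  0.013  1.618 -0.     1.514 -0.04 ]
tool shift cm [-0.02 -0.17  7.9 ] phi 37.16 turn units -0.01 tilt [-0.0016 -0.0017 -1.    ]
```

```bash
python3 -m crank '[[-0.05,-0.15,2,0],[0,0,2,0],[0,0,2,0],[0,0,1.5,0],[0,0,0.4,0],[0,0,0,0],[0,0,0,0],[0,0,0,0]]'
python3 - <<'E'
from chk import *
st()
f=grab('top','top17');g=grab('scene','scene17');p=manip.state()['tool_pos']
crops('s17',[(g,212,258)],11,60)
print('foot scene (-x+y,+x+y,+x-y,-x-y)',proj(g,box(p[:2],.014,p[2]-.054)).round(1).tolist())
E
```

```text
time: 27.9
tool_pos: [0.4565, 0.4097, 0.1771]
tool_rot: [-0.0, 0.948, 0.319, 0.001]
contact_force: [0.5, -0.1, 0.0]
gripper_width: 0.322
t 27.9 pos [0.4565 0.4097 0.1771] q [-4.000e-04  9.478e-01  3.187e-01  1.300e-03] F [ 0.5 -0.1  0. ] w 0.322 j [ 0.61   0.062  1.695 -0.     1.382 -0.039]
foot scene (-x+y,+x+y,+x-y,-x-y) [[212.3, 260.7], [200.6, 258.6], [204.9, 251.5], [216.4, 253.5]]
```

View pics/s17.png

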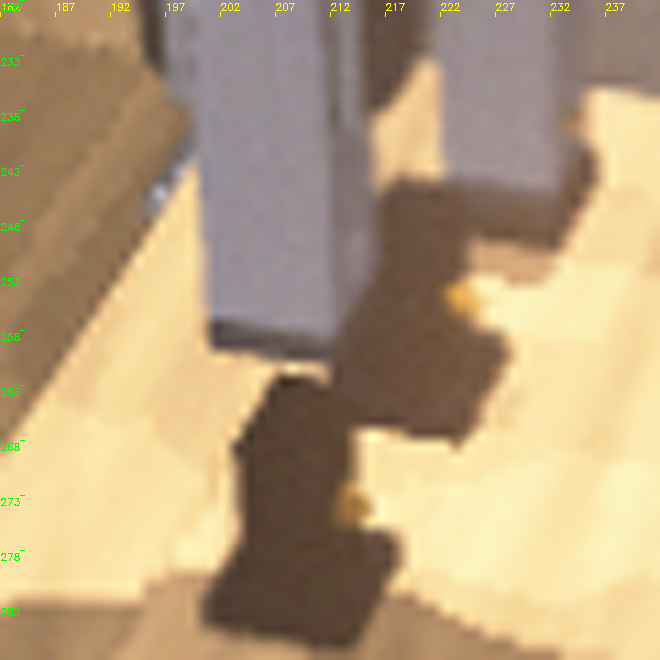

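```bash
python3 -m crank '[[0,0,0.6,0],[0,0,0.6,0],[0,0,0.6,0],[0,0,0,0],[0,0,0,0]]'
python3 -m crank '[[0,0,0.3,0],[0,0,0.3,0],[0,0,0.2,0],[0,0,0,0],[0,0,0,0]]'
python3 - <<'E'
from chk import *
s=st();M=rot(s['tool_rot']).as_matrix();print('F tool',(M.T@s['contact_force']).round(2))
E
```

```text
time: 28.42
tool_pos: [0.455, 0.4093, 0.1561]
tool_rot: [0.0, 0.948, 0.319, -0.001]
contact_force: [-0.0, 0.9, -1.7]
gripper_width: 0.316
time: 28.83
tool_pos: [0.455, 0.4104, 0.1491]
tool_rot: [-0.001, 0.948, 0.319, -0.0]
contact_force: [-3.0, 4.8, -1.5]
gripper_width: 0.323
t 28.83 pos [0.455  0.4104 0.1491] q [-9.000e-04  9.477e-01  3.193e-01 -2.000e-04] F [-3.   4.8 -1.5] w 0.323 j [ 0.612  0.087  1.718  0.002  1.337 -0.039]
F tool [ 0.51 -5.6   1.5 ]
```

Force on the tool points along −y: shift 1.5 mm that way and continue.

```bash
python3 -m crank '[[0,-0.15,0,0],[0,0,0.3,0],[0,0,0.3,0],[0,0,0,0],[0,0,0,0]]'
python3 - <<'E'
from chk import *
s=st();M=rot(s['tool_rot']).as_matrix();print('F tool',(M.T@s['contact_force']).round(2))
g=grab('scene','scene18')
crops('s18',[(g,212,258)],11,60)
E
```

```text
time: 29.25
tool_pos: [0.4548, 0.4107, 0.1429]
tool_rot: [0.0, 0.948, 0.319, -0.0]
contact_force: [0.5, 1.7, -1.7]
gripper_width: 0.323
t 29.25 pos [0.4548 0.4107 0.1429] q [ 1.000e-04  9.477e-01  3.191e-01 -0.000e+00] F [ 0.5  1.7 -1.7] w 0.323 j [ 0.613  0.093  1.722 -0.     1.327 -0.036]
F tool [ 1.4  -1.04  1.71]
```

View pics/s18.png

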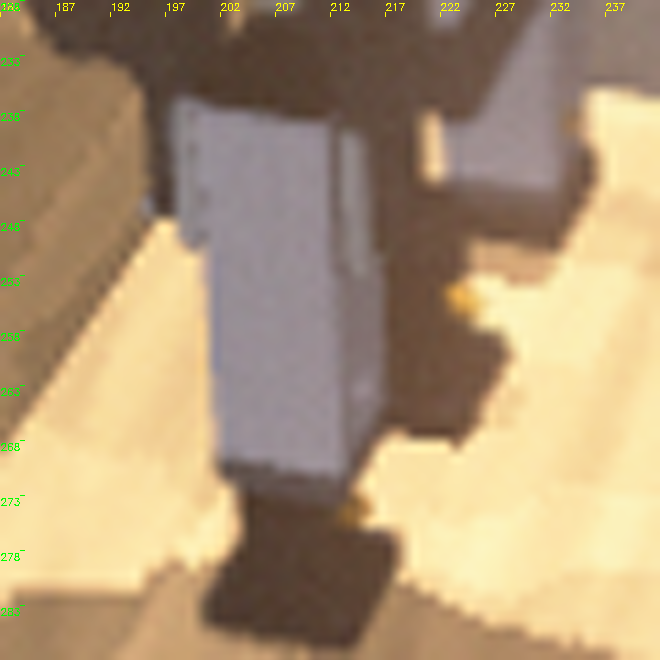

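```bash
python3 -m crank '[[0.05,-0.05,0.4,0],[0,0,0.4,0],[0,0,0.4,0],[0,0,0.4,0],[0,0,0.3,0],[0,0,0,0]]'
python3 -m crank '[[0,0,0.3,0],[0,0,0.3,0],[0,0,0.3,0],[0,0,0,0],[0,0,0,0]]'
python3 -m crank '[[0,0,0.2,0],[0,0,0.2,0],[0,0,0.1,0],[0,0,0,0],[0,0,0,0]]'
python3 - <<'E'
from chk import *
s=st();M=rot(s['tool_rot']).as_matrix();print('F tool',(M.T@s['contact_force']).round(2))
g=grab('scene','scene19')
crops('s19',[(g,212,258)],11,60)
E
```

```text
time: 29.8
tool_pos: [0.4545, 0.4111, 0.123]
tool_rot: [0.0, 0.948, 0.319, -0.0]
contact_force: [1.0, 0.5, -2.1]
gripper_width: 0.32
time: 30.22
tool_pos: [0.4549, 0.4117, 0.115]
tool_rot: [-0.0, 0.948, 0.319, 0.0]
contact_force: [-0.4, -0.6, -2.6]
gripper_width: 0.317
time: 30.63
tool_pos: [0.4562, 0.4126, 0.1134]
tool_rot: [-0.001, 0.948, 0.319, 0.002]
contact_force: [-0.8, -0.7, 7.3]
gripper_width: 0.319
t 30.63 pos [0.4562 0.4126 0.1134] q [-6.000e-04  9.477e-01  3.192e-01  2.000e-03] F [-0.8 -0.7  7.3] w 0.319 j [ 0.614  0.125  1.739  0.     1.273 -0.035]
F tool [-0.99  0.08 -7.26]
```

View pics/s19.png

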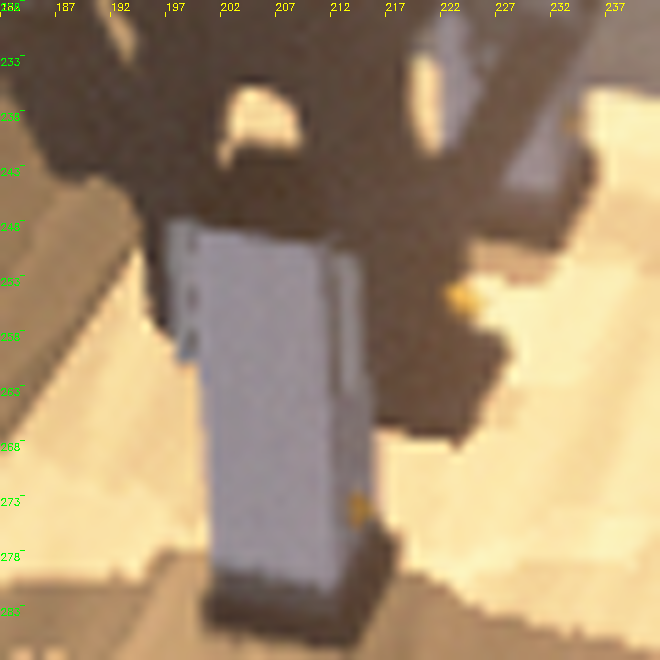

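```bash
python3 -m crank '[[0,0,0.1,0],[0,0,0.1,0],[0,0,0.1,0],[0,0,0,0],[0,0,0,0]]'
python3 -m crank '[[0,0,-0.2,0],[0,0,-0.2,0],[0,0,-0.1,0],[0,0,0,0],[0,0,0,0]]'
python3 -m crank '[[0,0,0,0],[0,0,0,0],[0,0,0,0],[0,0,0,0]]' 0.7
python3 -m crank '[[0,0,-2,0],[0,0,-2.5,0],[0,0,-2.5,0],[0,0,-2.5,0],[0,0,-2.5,0],[0,0,-1.5,0]]'
python3 - <<'E'
from chk import *
plan([.386,.26,.24],37.2)
g=grab('scene','scene20');f=grab('top','top20')
crops('s20',[(g,215,255),],11,60)
E
```

```text
time: 31.1
tool_pos: [0.4564, 0.4127, 0.1133]
tool_rot: [-0.0, 0.948, 0.319, 0.002]
contact_force: [-6.6, -4.6, 19.7]
gripper_width: 0.32
time: 31.52
tool_pos: [0.4555, 0.412, 0.1134]
tool_rot: [-0.0, 0.948, 0.319, 0.001]
contact_force: [0.3, -0.3, 5.9]
gripper_width: 0.32
time: 31.85
tool_pos: [0.4543, 0.4112, 0.1114]
tool_rot: [0.0, 0.948, 0.319, -0.001]
contact_force: [-0.2, 0.3, -0.2]
gripper_width: 0.699
time: 32.35
tool_pos: [0.4555, 0.412, 0.2503]
tool_rot: [-0.0, 0.948, 0.319, 0.002]
contact_force: [-0.3, 0.8, 0.4]
gripper_width: 0.7
t 32.35 pos [0.4555 0.412  0.2503] q [-5.000e-04  9.477e-01  3.192e-01  1.700e-03] F [-0.3  0.8  0.4] w 0.7 j [ 0.614  0.015  1.62  -0.     1.503 -0.035]
tool shift cm [-14.73   7.9    0.98] phi 37.23 turn units 0.00 tilt [ 0.0028  0.002  -1.    ]
```

View pics/s20.png

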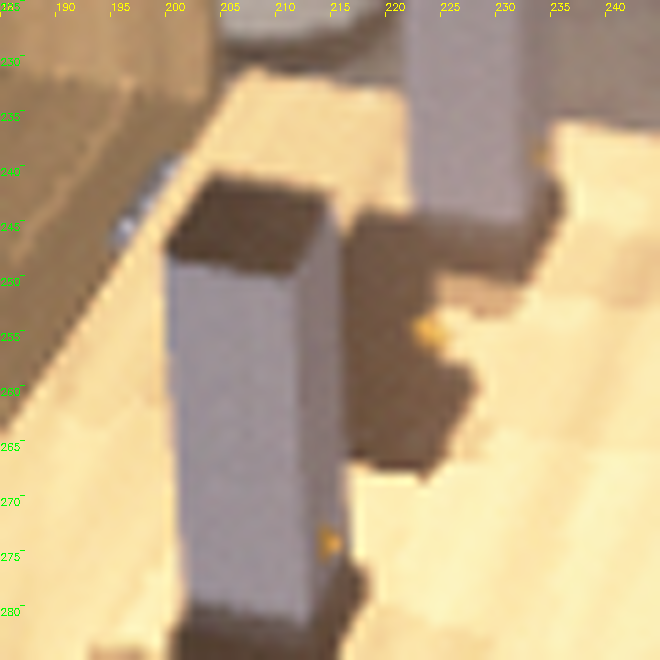

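View pics/top20.png

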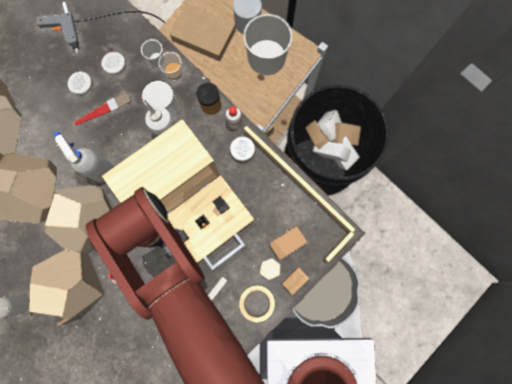

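```bash
python3 -m crank '[[-2.5,1.5,0,0],[-2.5,1.5,0,0],[-2.5,1.5,0,0],[-2.5,1.5,0,0],[-2.5,1.9,0,0],[-2.5,2.5,0,0],[-2.5,2.5,0,0],[-2.5,2.5,0,0]]' 0.45
python3 - <<'E'
from chk import *
st()
g=grab('scene','scene21');f=grab('top','top21')
crops('s21',[(g,265,268),(f,225,250)],7,56)
print(proj(f,[[.3988,.2729,.044]]),proj(g,[[.3988,.2729,.044]]))
E
```

```text
time: 33.12
tool_pos: [0.3872, 0.1665, 0.2447]
tool_rot: [-0.0, 0.948, 0.32, -0.002]
contact_force: [0.7, -0.4, -0.4]
gripper_width: 0.453
t 33.12 pos [0.3872 0.1665 0.2447] q [-1.000e-04  9.475e-01  3.197e-01 -1.800e-03] F [ 0.7 -0.4 -0.4] w 0.453 j [ 0.229 -0.473  2.04  -0.     1.578 -0.422]
[[228.1285254  255.85828107]] [[269.73494663 272.6720618 ]]
```

View pics/s21.png

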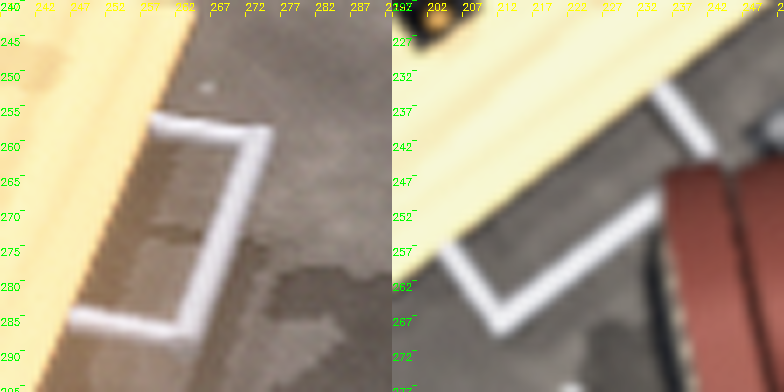

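```bash
python3 - <<'E'
from chk import *
plan([.3988,.2729,.13],37.2)
E
python3 -m crank '[[0,0,2,0],[1.8,-2,2,0],[1.8,-2,2,0],[1.8,-2,2,0],[1.8,-2,2,0],[0,0,0,0],[0,0,0,0]]' 0.3
python3 - <<'E'
from chk import *
plan([.3988,.2729,.027],37.2)
E
```

```text
t 33.22 pos [0.3876 0.1645 0.2448] q [ 5.000e-04  9.486e-01  3.166e-01 -1.600e-03] F [ 0.7  1.1 -0.1] w 0.449 j [ 2.250e-01 -4.750e-01  2.041e+00 -1.000e-03  1.578e+00 -4.190e-01]
tool shift cm [ 7.44 -8.   11.46] phi 36.92 turn units -0.05 tilt [-0.0026 -0.0019 -1.    ]
time: 33.8
tool_pos: [0.3954, 0.2756, 0.1436]
tool_rot: [0.0, 0.947, 0.32, -0.004]
contact_force: [0.5, -0.9, 0.7]
gripper_width: 0.3
t 33.8 pos [0.3954 0.2756 0.1436] q [ 4.000e-04  9.473e-01  3.204e-01 -3.500e-03] F [ 0.5 -0.9  0.7] w 0.3 j [ 0.454 -0.223  2.022  0.     1.35  -0.198]
tool shift cm [ 0.19  0.43 11.66] phi 37.38 turn units 0.03 tilt [-0.0064 -0.0031 -1.    ]
```

```bash
python3 -m crank '[[0.1,0.4,2,0],[0,0,2,0],[0,0,1,0],[0,0,0,0],[0,0,0,0]]'
python3 - <<'E'
from chk import *
plan([.3988,.2729,.027],37.2)
g=grab('scene');crops('s22',[(g,268,260)],10,60)
E
```

```text
time: 34.22
tool_pos: [0.4007, 0.2722, 0.0973]
tool_rot: [0.0, 0.948, 0.319, -0.0]
contact_force: [0.3, 0.3, 0.1]
gripper_width: 0.298
t 34.22 pos [0.4007 0.2722 0.0973] q [ 1.000e-04  9.478e-01  3.189e-01 -3.000e-04] F [0.3 0.3 0.1] w 0.298 j [ 0.443 -0.166  2.055 -0.     1.253 -0.206]
tool shift cm [-0.1  -0.17  7.03] phi 37.19 turn units -0.00 tilt [-6.e-04 -3.e-04 -1.e+00]
```

View pics/s22.png

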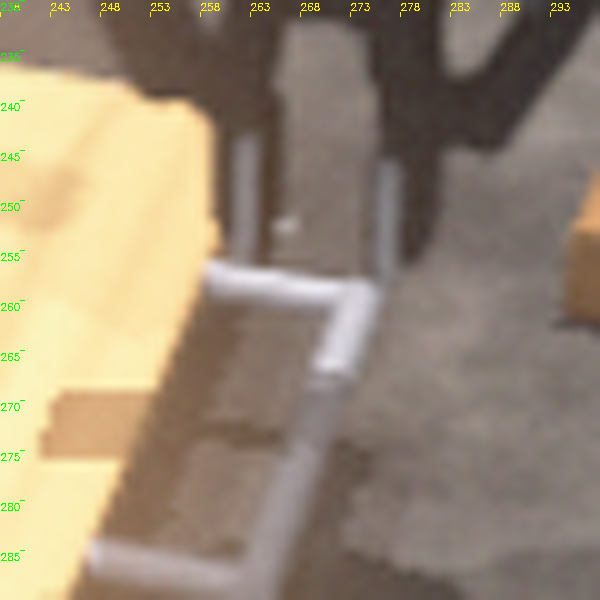

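```bash
python3 -m crank '[[-0.1,-0.15,1.5,0],[0,0,1.5,0],[0,0,1,0],[0,0,1,0],[0,0,1,0],[0,0,1,0],[0,0,0,0],[0,0,0,0]]'
python3 - <<'E'
from chk import *
plan([.3988,.2729,.027],37.2)
g=grab('scene');crops('s23',[(g,268,260)],10,60)
E
```

```text
time: 34.93
tool_pos: [0.3988, 0.273, 0.0267]
tool_rot: [0.0, 0.948, 0.319, -0.001]
contact_force: [-0.8, -0.3, -1.0]
gripper_width: 0.298
t 34.93 pos [0.3988 0.273  0.0267] q [ 1.000e-04  9.477e-01  3.192e-01 -7.000e-04] F [-0.8 -0.3 -1. ] w 0.298 j [ 0.446 -0.06   2.092  0.     1.11  -0.204]
tool shift cm [-0.    0.01 -0.03] phi 37.22 turn units 0.00 tilt [-1.3e-03 -6.0e-04 -1.0e+00]
```

View pics/s23.png

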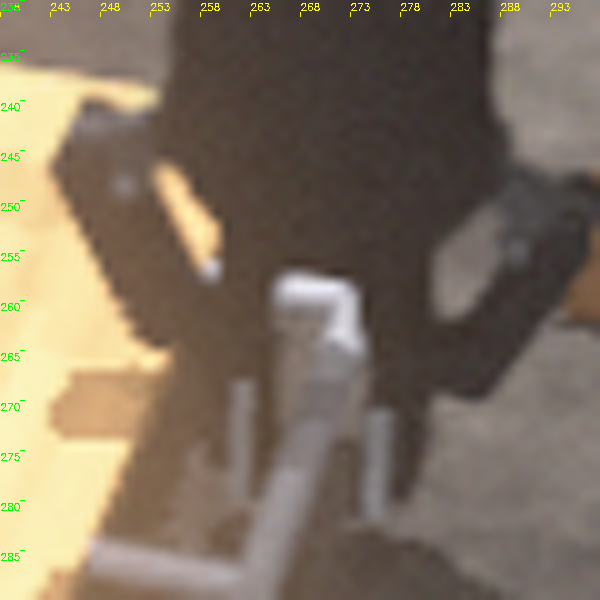

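```bash
python3 -m crank '[[0,0,0,0],[0,0,0,0],[0,0,0,0],[0,0,0,0]]' 0
python3 -m crank '[[0,0,-0.9,0],[0,0,-0.95,0],[0.1,0,-0.9,0],[0.1,0,-0.9,0],[0.15,0,-0.9,0],[0.2,0,-0.9,0],[0,0,0,0]]'
python3 - <<'E'
from chk import *
st()
g=grab('scene','scene24')
E
```

```text
time: 35.32
tool_pos: [0.4003, 0.2739, 0.0282]
tool_rot: [-0.0, 0.948, 0.319, 0.002]
contact_force: [3.4, 3.2, -1.6]
gripper_width: 0.113
time: 35.9
tool_pos: [0.4045, 0.2771, 0.0833]
tool_rot: [-0.0, 0.948, 0.319, 0.001]
contact_force: [4.5, 2.4, -4.0]
gripper_width: 0.112
t 35.9 pos [0.4045 0.2771 0.0833] q [-2.000e-04  9.477e-01  3.192e-01  1.300e-03] F [ 4.5  2.4 -4. ] w 0.112 j [ 0.449 -0.134  2.052  0.     1.22  -0.201]
```

View pics/scene24.png

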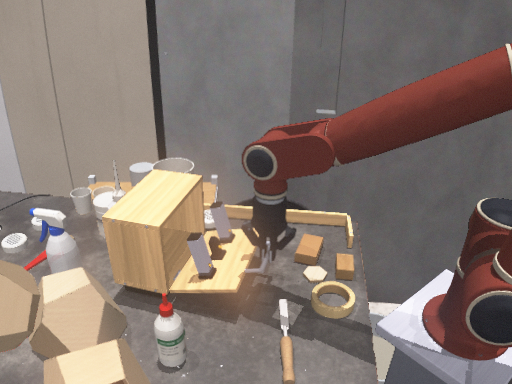

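```bash
python3 -m crank '[[0.25,0,-0.89,0],[0.25,0,-0.89,0],[0.33,0,-0.87,0],[0.33,0,-0.87,0],[0.4,0,-0.83,0],[0.4,0,-0.83,0],[0.48,0,-0.8,0],[0.48,0,-0.8,0],[0.54,0,-0.75,0],[0.54,0,-0.75,0]]'
python3 -m crank '[[0.6,0,-0.7,0],[0.6,0,-0.7,0],[0.66,0,-0.64,0],[0.66,0,-0.64,0],[0.72,0,-0.58,0],[0.72,0,-0.58,0],[0.76,0,-0.52,0],[0.76,0,-0.52,0],[0,0,0,0]]'
python3 - <<'E'
from chk import *
st()
g=grab('scene','scene25')
E
```

```text
time: 36.78
tool_pos: [0.4338, 0.2993, 0.1647]
tool_rot: [0.001, 0.948, 0.319, -0.004]
contact_force: [-3.2, -6.5, -0.6]
gripper_width: 0.113
time: 37.53
tool_pos: [0.4797, 0.3337, 0.2193]
tool_rot: [0.001, 0.948, 0.319, -0.0]
contact_force: [-8.1, -8.7, 14.8]
gripper_width: 0.113
t 37.53 pos [0.4797 0.3337 0.2193] q [ 8.000e-04  9.477e-01  3.192e-01 -0.000e+00] F [-8.1 -8.7 14.8] w 0.113 j [ 0.481 -0.035  1.722 -0.002  1.456 -0.168]
```

View pics/scene25.png

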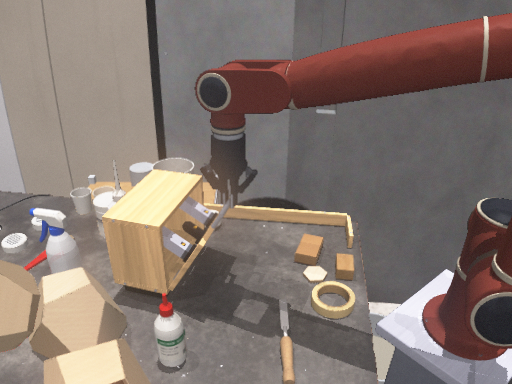

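```bash
python3 -m crank '[[0,0,-0.3,0],[0,0,-0.1,0],[0.81,0,-0.45,0],[0.81,0,-0.45,0],[0.85,0,-0.38,0],[0.85,0,-0.38,0],[0,0,0,0],[0,0,0,0]]'
python3 - <<'E'
from chk import *
st()
E
```

```text
time: 38.25
tool_pos: [0.507, 0.3544, 0.238]
tool_rot: [0.0, 0.948, 0.319, 0.002]
contact_force: [-2.0, -4.9, 8.4]
gripper_width: 0.114
t 38.25 pos [0.507  0.3544 0.238 ] q [1.000e-04 9.477e-01 3.191e-01 2.000e-03] F [-2.  -4.9  8.4] w 0.114 j [ 4.900e-01  3.100e-02  1.624e+00 -1.000e-03  1.483e+00 -1.590e-01]
```

```bash
python3 -m crank '[[0,0,-0.2,0],[0.87,0,-0.3,0],[0.87,0,-0.3,0],[0.9,0,-0.22,0],[0.9,0,-0.22,0],[0,0,0,0],[0,0,0,0]]'
python3 - <<'E'
from chk import *
st()
E
python3 -m crank '[[0.6,0,-0.1,0],[0.6,0,-0.1,0],[0.6,0,-0.1,0],[0,0,0,0],[0,0,0,0]]'
python3 - <<'E'
from chk import *
st();g=grab('scene','scene26')
crops('s26',[(g,180,230)],7,110)
E
```

```text
time: 38.83
tool_pos: [0.5353, 0.3756, 0.2495]
tool_rot: [0.0, 0.948, 0.319, 0.002]
contact_force: [0.7, -5.0, 6.9]
gripper_width: 0.111
t 38.83 pos [0.5353 0.3756 0.2495] q [2.000e-04 9.478e-01 3.190e-01 2.000e-03] F [ 0.7 -5.   6.9] w 0.111 j [ 4.990e-01  1.080e-01  1.525e+00 -1.000e-03  1.506e+00 -1.510e-01]
time: 39.25
tool_pos: [0.5495, 0.3866, 0.2519]
tool_rot: [0.0, 0.948, 0.319, 0.002]
contact_force: [0.8, -3.9, 5.3]
gripper_width: 0.113
t 39.25 pos [0.5495 0.3866 0.2519] q [0.     0.9478 0.3189 0.002 ] F [ 0.8 -3.9  5.3] w 0.113 j [ 5.030e-01  1.480e-01  1.477e+00 -1.000e-03  1.513e+00 -1.460e-01]
```

View pics/s26.png

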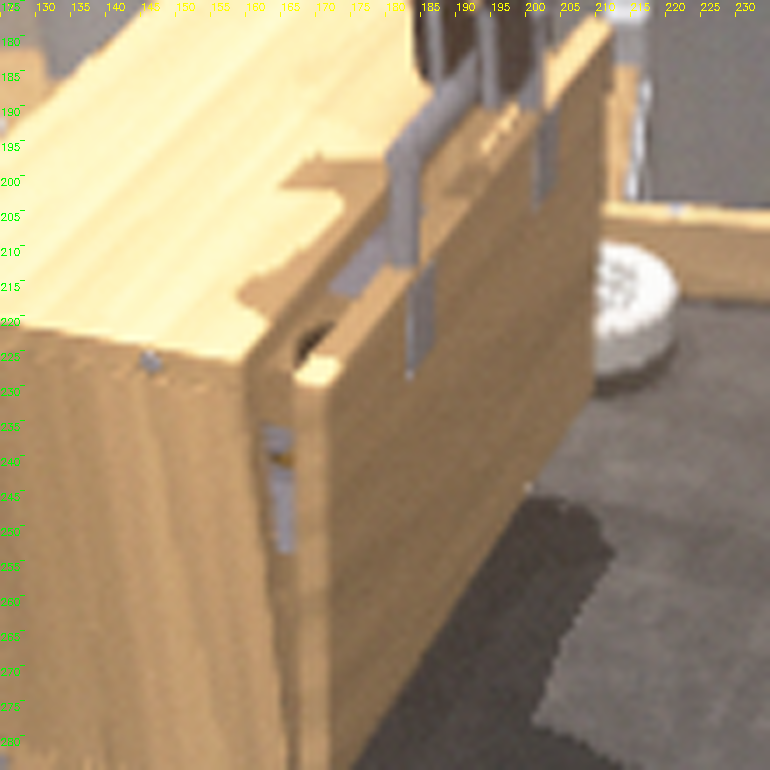

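```bash
python3 -m crank '[[0.4,0,-0.03,0],[0.4,0,-0.03,0],[0.4,0,-0.03,0],[0.3,0,0,0],[0,0,0,0],[0,0,0,0]]'
python3 - <<'E'
from chk import *
st()
E
python3 -m crank '[[0.2,0,0,0],[0.2,0,0,0],[0.2,0,0,0],[0,0,0,0],[0,0,0,0]]'
python3 - <<'E'
from chk import *
st();g=grab('scene','scene27')
crops('s27',[(g,180,230)],7,110)
E
```

```text
time: 39.8
tool_pos: [0.5616, 0.3955, 0.2526]
tool_rot: [0.0, 0.948, 0.319, 0.002]
contact_force: [1.8, -4.3, 5.3]
gripper_width: 0.108
t 39.8 pos [0.5616 0.3955 0.2526] q [2.000e-04 9.478e-01 3.190e-01 2.400e-03] F [ 1.8 -4.3  5.3] w 0.108 j [ 5.060e-01  1.820e-01  1.438e+00 -1.000e-03  1.517e+00 -1.430e-01]
time: 40.22
tool_pos: [0.5648, 0.3979, 0.2527]
tool_rot: [0.001, 0.948, 0.319, -0.0]
contact_force: [-2.7, -8.5, 8.2]
gripper_width: 0.11
t 40.22 pos [0.5648 0.3979 0.2527] q [ 1.100e-03  9.478e-01  3.189e-01 -3.000e-04] F [-2.7 -8.5  8.2] w 0.11 j [ 0.507  0.195  1.423 -0.002  1.525 -0.142]
```

View pics/s27.png

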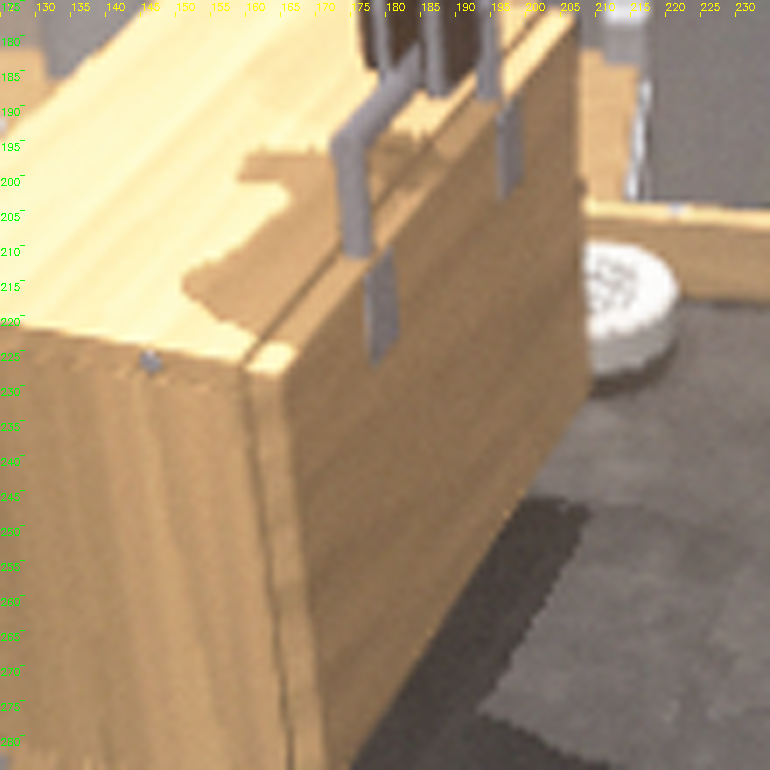

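```bash
python3 -m crank '[[0.15,0,0,0],[0.15,0,0,0],[0.1,0,0,0],[0,0,0,0],[0,0,0,0]]'
python3 -m crank '[[-0.1,0,0,0],[-0.1,0,0,0],[-0.1,0,0,0],[0,0,0,0],[0,0,0,0]]'
python3 -m crank '[[0,0,0,0],[0,0,0,0],[0,0,0,0]]' 0.3
python3 - <<'E'
from chk import *
st();g=grab('scene','scene28')
crops('s28',[(g,180,210)],7,110)
E
```

```text
time: 40.68
tool_pos: [0.5649, 0.398, 0.2527]
tool_rot: [0.003, 0.948, 0.319, -0.005]
contact_force: [-14.8, -16.8, 14.3]
gripper_width: 0.114
time: 41.1
tool_pos: [0.5648, 0.3979, 0.2526]
tool_rot: [0.001, 0.948, 0.319, -0.001]
contact_force: [-6.6, -10.0, 8.9]
gripper_width: 0.107
time: 41.35
tool_pos: [0.5653, 0.4004, 0.25]
tool_rot: [-0.001, 0.948, 0.319, 0.0]
contact_force: [1.0, 0.1, 0.1]
gripper_width: 0.298
t 41.35 pos [0.5653 0.4004 0.25  ] q [-8.000e-04  9.476e-01  3.194e-01  1.000e-04] F [1.  0.1 0.1] w 0.298 j [ 5.080e-01  1.990e-01  1.423e+00  1.000e-03  1.520e+00 -1.420e-01]
```

View pics/s28.png

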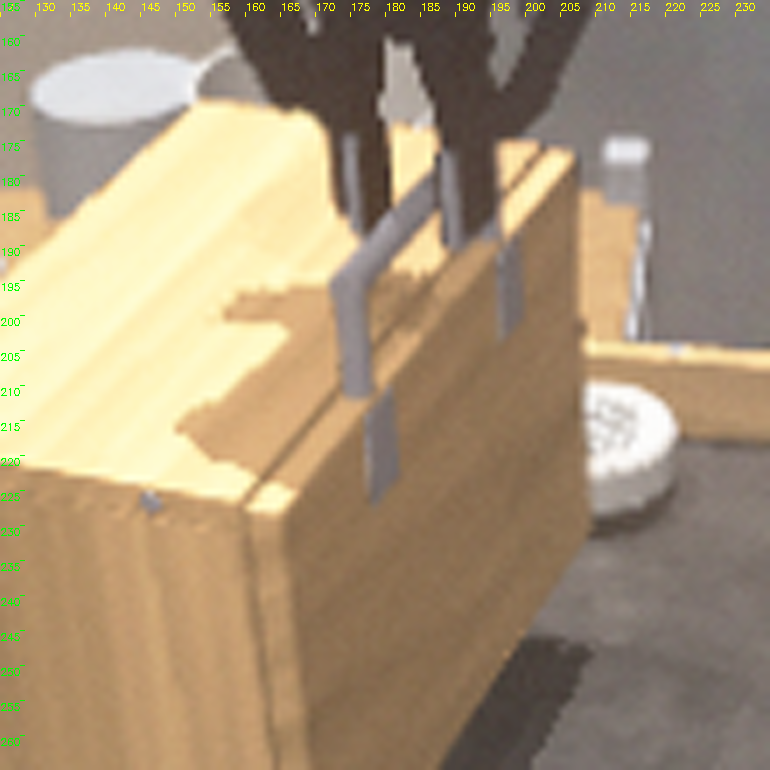

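```bash
python3 -m crank '[[0,0,0,0],[0,0,-0.5,0],[0,0,-1,0],[0,0,-1.5,0],[0,0,-2,0],[0,0,-2.5,0],[0,0,-3,0],[0,0,-3,0],[0,0,-2,0]]' 0.4
python3 -m crank '[[-3,0.6,-1,0],[-3,1,0,0],[-3,2,0,0],[-3,2,0,0],[-3,2,0,0],[-3,2,0,0],[-3,2,0,0],[0,0,0,0],[0,0,0,0],[0,0,0,0]]'
python3 - <<'E'
from chk import *
st();g=grab('scene','scene29');f=grab('top','top29')
crops('s29',[(g,180,225),],7,110)
E
```

```text
time: 42.15
tool_pos: [0.5658, 0.3999, 0.4117]
tool_rot: [-0.001, 0.948, 0.319, 0.003]
contact_force: [-0.4, -0.4, 1.3]
gripper_width: 0.395
time: 42.98
tool_pos: [0.4686, 0.1804, 0.417]
tool_rot: [-0.0, 0.948, 0.319, 0.001]
contact_force: [0.4, 1.0, -1.2]
gripper_width: 0.398
t 42.98 pos [0.4686 0.1804 0.417 ] q [-1.000e-04  9.477e-01  3.191e-01  1.300e-03] F [ 0.4  1.  -1.2] w 0.398 j [ 2.190e-01 -2.840e-01  1.620e+00  1.000e-03  1.804e+00 -4.310e-01]
```

View pics/s29.png

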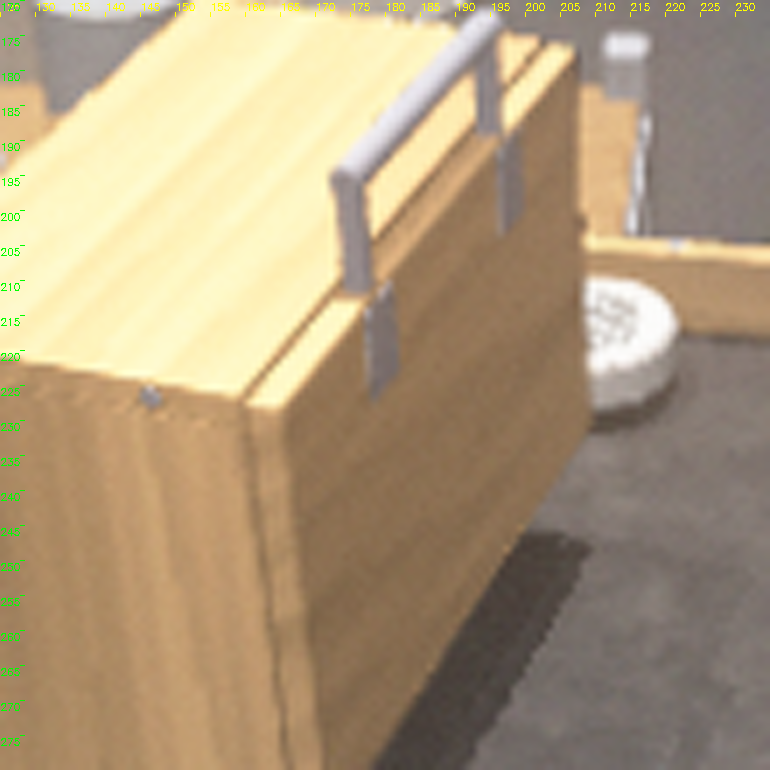

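View pics/top29.png

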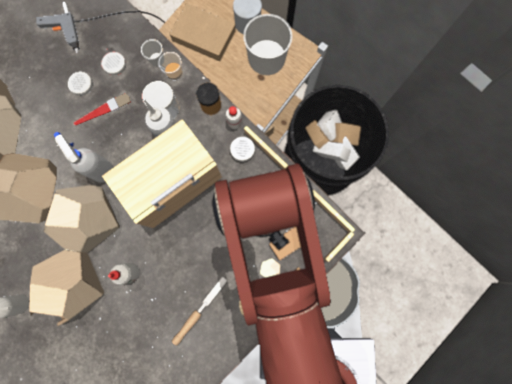

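View pics/scene29.png

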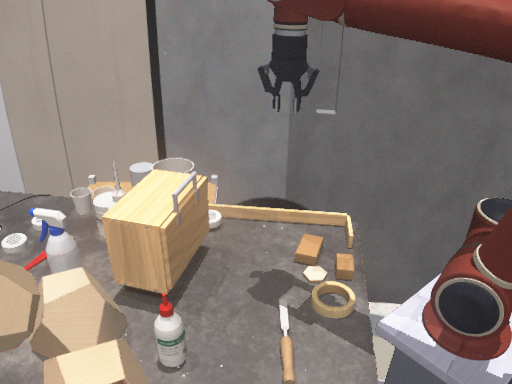

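```bash
python3 -c "
from h import *
st();print(manip.job_done())"
```

```text
t 43.08 pos [0.4687 0.181  0.416 ] q [-1.000e-04  9.475e-01  3.197e-01  4.000e-04] F [ 0.4 -0.3 -0.4] w 0.399 j [ 0.22  -0.282  1.62   0.     1.803 -0.431]
the job is handed in; nothing more can be done
None
```

I pulled the flap down onto its stop and put the two pole sections that were on the table on the right and left stubs. I then closed the flap by its bar and handed the job in at 43 s. There was no third section.

- **Sections locked:** each one stopped hard on its collar when I pressed it (about 14 N and 20 N). After release, the brass button showed in the hole of both in the scene camera. I did not do a pull test, and I could not see the buttons or the sections once the case was shut.
- **Case shut:** while I held the bar and pushed, the flap met a firm stop at about 22 N. The last pictures show it still flush after release, with only an even seam. It had stood about 17 mm open at the top at the start.
- **Rest of the table:** the other things look unmoved in the last pictures, and nothing touched the robot. The highest force I read at the tool was about 27 N. I saw neither section get knocked aside.

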